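# Fit the kiln's sight glass and rack its probes before a firing

## Task

Get the kiln-watching gear ready for tonight's firing: lay the blue sight glass flat in the viewing port, then put the brass ring over it and screw it down until it is snug on the glass and squeezes the gasket. Press every thermocouple probe on the bench down into a clip of its own on the rack until it snaps home in both of the clip's grips, and leave the other things on the bench alone.

Things in the scene. Friction and masses are not known exactly. Their poses are not given: they have to be found in the camera images.
- port: the kiln's viewing port, fixed to the bench, mouth up: a grey square flange 120 x 120 x 8 mm with an upright threaded steel barrel (outside diameter 69 mm, bore 61 mm, rim 38 mm above the bench). Origin: centre of the flange's underside, on the barrel's axis; z up
- thread (a point): centre of the barrel's rim, 38 mm above the bench. Round the outside of the barrel runs a coarse three-start right-hand thread, 78.6 mm across, 8 mm from ridge to ridge: the ring travels 24 mm down per full turn clockwise seen from above
- seat (a point): centre of the gasket's top inside the port's bore, 32 mm above the bench: where the glass lies. The seated glass's top stands 42 mm above the bench, 4 mm proud of the rim
- gasket (a joint): compression of the rust-red springy gasket under the glass, in m: 0 when free, about 0.0004 with the glass and a loose ring lying on it, 12 N more per mm, at most 0.0025. A snug ring squeezes it by 0.001 or more (turning it with 0.5 N m does that) and stays so
- glass: the blue sight glass: a flat disc 58 mm in diameter, 10 mm thick, 66 g, both faces alike. It fits the port's bore with 1.5 mm to spare all round. Origin: centre of its underside; z is its axis
- ring: the brass retaining ring, 0.3 kg, lying skirt down: a skirt of 89 mm outside and 82 mm inside diameter, 25 mm high, open below, that goes over the barrel, and a narrower collar on top. Origin: centre of its underside; z is its axis, up. Down on the glass, this origin is 21 mm above the bench
- collar (a point): on the ring's axis, 34 mm above its underside, middle of its knurled round collar: outside diameter 62 mm, bore 44 mm, from 25 to 40 mm above the underside. Grip it here to carry and turn the ring. The collar's underside, 21 mm above the ring's underside, lands on the glass
- lug (a point): one of three lugs inside the skirt, 120 degrees apart, 4 mm above the ring's underside, 3.6 mm thick, reaching in to 36.2 mm from the axis. Set level on the barrel at any yaw, they rest on the thread with the ring's underside 27 to 36 mm above the bench; turned clockwise they go under the next ridge within a third of a turn
- rack: the probe rack, fixed to the bench: a dark wooden foot 100 (x) x 290 (y) x 10 mm with two aluminium rails along its y at x = +-40 mm, tops 42 mm above the bench. Four spring clips 70 mm apart along y, each with two steel grips, one on each rail. Origin: centre of the foot's underside; z up
- clip0 (a point): clip 0 of the rack: the point between its two grips on the axis of a probe that is home, 50 mm above the bench. x runs along that probe (grips at x = +-40 mm, 12 mm long), y along the rack. The lips, 6.5 mm above this point, leave a 12 mm mouth; about 10 N presses a shank down between them, then they close over it. A probe not snapped in lies 13 mm too high
- clip1 (a point): clip 1 of the rack: the point between its two grips on the axis of a probe that is home, 50 mm above the bench. x runs along that probe (grips at x = +-40 mm, 12 mm long), y along the rack. The lips, 6.5 mm above this point, leave a 12 mm mouth; about 10 N presses a shank down between them, then they close over it. A probe not snapped in lies 13 mm too high
- clip2 (a point): clip 2 of the rack: the point between its two grips on the axis of a probe that is home, 50 mm above the bench. x runs along that probe (grips at x = +-40 mm, 12 mm long), y along the rack. The lips, 6.5 mm above this point, leave a 12 mm mouth; about 10 N presses a shank down between them, then they close over it. A probe not snapped in lies 13 mm too high
- clip3 (a point): clip 3 of the rack: the point between its two grips on the axis of a probe that is home, 50 mm above the bench. x runs along that probe (grips at x = +-40 mm, 12 mm long), y along the rack. The lips, 6.5 mm above this point, leave a 12 mm mouth; about 10 N presses a shank down between them, then they close over it. A probe not snapped in lies 13 mm too high
- probe0: a thermocouple probe, 80 g, lying on the bench (may be absent): round steel shank 16 mm in diameter with a white tip, and a yellow plug head 28 mm wide, 16 mm thick. Origin: on the shank's axis, at the place to grip; x along the shank to the head: tip end at x = -75 mm, head from x = +60 to +94 mm. Lying, its axis is 8 mm above the bench
- probe1: a thermocouple probe, 80 g, lying on the bench (may be absent): round steel shank 16 mm in diameter with a white tip, and a yellow plug head 28 mm wide, 16 mm thick. Origin: on the shank's axis, at the place to grip; x along the shank to the head: tip end at x = -75 mm, head from x = +60 to +94 mm. Lying, its axis is 8 mm above the bench
- probe2: a thermocouple probe, 80 g, lying on the bench (may be absent): round steel shank 16 mm in diameter with a white tip, and a yellow plug head 28 mm wide, 16 mm thick. Origin: on the shank's axis, at the place to grip; x along the shank to the head: tip end at x = -75 mm, head from x = +60 to +94 mm. Lying, its axis is 8 mm above the bench
- probe3: a thermocouple probe, 80 g, lying on the bench (may be absent): round steel shank 16 mm in diameter with a white tip, and a yellow plug head 28 mm wide, 16 mm thick. Origin: on the shank's axis, at the place to grip; x along the shank to the head: tip end at x = -75 mm, head from x = +60 to +94 mm. Lying, its axis is 8 mm above the bench
- glaze_jar: bystander to leave alone: small white glaze jar with a green lid, 52 mm across, 62 mm high. Origin on its underside
- spare_glass: bystander to leave alone: spare clear glass disc, 58 mm across, 10 mm thick. Origin on its underside
- bowl: bystander to leave alone: clay bowl, 116 mm across, 52 mm high. Origin on its underside
- rib: bystander to leave alone: flat wooden rib 100 x 55 x 7 mm. Origin on its underside
- glaze_brush: bystander to leave alone: brush lying on the bench
- loop_tool: bystander to leave alone: loop tool with a wooden handle, lying, 180 mm long
- jar_lid: bystander to leave alone: pale jar lid with a knob, 96 mm across, 46 mm high. Origin on its underside

How it is judged:
By the outcome, as a careful person would: the job done as asked, in the order asked, and still so for the second after the job is handed in, with the robot touching nothing.
Of probe0, probe1, probe2, probe3 only 2 to 4 are there at a start; the rules pass over those that are not, and their reading is None.
At some moment in a run one of glass, ring, probe0, probe1, probe2, probe3 may be knocked a few centimetres aside while the robot is not near it.
Once in a run the grip may slacken for a moment while it holds something.
It also fails if it takes over 210 s, if anything falls off the work surface, if the arm or the gripper's body presses on something with over 40 N, if the wrist force passes 120 N, or if a joint passes its speed limit or range.

## Robot

A 6-joint arm with a two-finger parallel gripper is mounted at the origin on the work surface. World frame = base frame: x ahead of the robot, y to its left, z up, the work surface at z = 0. Lengths are in m, angles in rad, forces in N, time in s.
With the tool pointing down it reaches from about 0.25 to 0.775 m from the base axis. Payload 8.9 kg.
Tool frame: the origin (TCP) lies on the centre line of the jaws, within the pads' length; the fingertips stand 22 mm ahead of it and the grasp point (between the pads) lies 3 mm ahead of it (bot.nose_length is the distance from the TCP to the fingertips, in m); z points along the fingers, y is the line along which they close (so a half turn about z gives the same grasp; the last joint's range is limited). The gripper opens to 85 mm and grips with 20 to 120 N. Pads are 22 mm wide; open, the fingers measure 114 mm over their backs; the gripper's body (76 mm by 85 mm) begins 54 mm behind the grasp point. The pads swing forward as they close: fully open they stand 13 mm farther back than shut.
Start: joints at [-1.485, 0.291, -0.153, 1.127, 0, 1.431], TCP at [0.117, -0.512, 0.253] pointing down, gripper open.
Joint ranges: [-2.52, 2.52], [-0.91, 1.74], [-1.3, 1.37], [-1.96, 2.02], [-1.52, 1.47], [-3.14, 3.14]. Speed limits (rad/s): [2.22, 2.22, 2.79, 3.14, 3.14, 3.14].

## Interface

Orientations are given as a unit quaternion [w, x, y, z].
In Python, from cell import bot gives the robot as it stands.
- The arm moves only by the shell command python3 inch.py 'ROWS' [FORCE]. ROWS is a JSON list of rows, 1 to 20 of them, each of 7 numbers: a rotation vector rx, ry, rz in parts of the range, where 1.0 means 2 rad, then dx, dy, dz in shares of the most that a row can go, 1 being 62.5 mm, then the finger opening in m; each row shifts and turns the commanded pose from where the row before left it, along the tool's axes as they then stand; what a row does not reach is not made up. A row lasts 1/8 s, in which the tool goes at most 0.0625 m and 0.188 rad, less where a joint would pass 70% of its speed; a pose out of reach is approached as far as the arm can. The fingers move at their own pace and stop on an object; FORCE is the grip in N (left out, the last holds). Time passes only in rows, so rows that do not move let the fingers close. It prints the time, the measured TCP pose, the force, the opening and the grip force at its end. Shift and turn numbers lie between -1 and 1, and a call with a number outside is refused. Input that does not fit is refused with a message, and nothing moves.
- bot.read_state(): the state, without advancing time (a new reading comes with each control period).
- bot.grab_frame(name): name is "scene" or "side" or "wrist"; returns (picture, depth): 400x640x3 uint8, blue, green, red; 400x640 float32, m along the optical axis (not along the pixel's ray), 0 where there is no reading.
- bot.camera_model(name): a dict with "camera_matrix" (3x3 intrinsics, pixels), "camera_from_world" (4x4, takes a point from world to camera coordinates); the wrist camera has in their place "tool_from_camera" (4x4, takes a point from camera to tool coordinates, whose origin is the TCP and whose axes are the flange's). Camera axes: x right, y down, z forward; pixel columns grow to the right and rows downward; lengths in m; the calibration is good to about 2 mm. The wrist camera is an equidistant fisheye: a pixel r from the principal point sees the ray r / f radians off the axis. A picture is of the moment at which its call begins: read the wrist's pose just before it. camera_model takes no time and is no camera call.
- bot.job_done(): hands the job in; it is judged then, once.
The state is a dict: "t": time; "joint_positions": joint angles; "joint_vel": joint speeds; "joint_torque": joint torques, N m; "position": TCP position; "eef_rot": TCP orientation; "force": force on the tool from outside, world axes, zero at the start; "moment": the same for the moment, N m; "gripper_width": finger opening in m; "grasp_force": force on a finger pad.
Only numpy, scipy, OpenCV 4.12 (cv2) and the standard library are available. Lean on these libraries where they do the work, as an engineer would, in place of code of your own. Each camera call takes 0.05 s, during which the arm holds its last target. There are 200 camera calls.

## Working session

There is one attempt and no reset: what is moved stays moved. The work goes in short steps, Python scripts to look and compute and a shell command to move; the robot and the scene stay as the last step left them, time stands still between calls to the robot, and variables do not carry over. Pictures are saved under pics/ and viewed, at most 15 in all, crops included, and the job is handed in when it is done.

```bash
ls; mkdir -p pics; cat > h.py <<'E'
from cell import bot
import numpy as np, cv2
from scipy.spatial.transform import Rotation as R
def cloud(name):
    s=bot.read_state(); im,d=bot.grab_frame(name); m=bot.camera_model(name)
    K=np.array(m['camera_matrix']); v,u=np.mgrid[0:400,0:640]
    x=(u-K[0,2])/K[0,0]; y=(v-K[1,2])/K[1,1]
    if name=='wrist':
        r=np.hypot(x,y)+1e-9; t=np.tan(np.minimum(r,1.5)); x=x/r*t; y=y/r*t
        q=s['eef_rot']; T=np.eye(4); T[:3,:3]=R.from_quat([q[1],q[2],q[3],q[0]]).as_matrix(); T[:3,3]=s['position']
        W=T@np.array(m['tool_from_camera'])
    else: W=np.linalg.inv(np.array(m['camera_from_world']))
    P=np.stack([x*d,y*d,d],-1)@W[:3,:3].T+W[:3,3]
    P[d<=0]=np.nan
    return im,P,W,np.stack([x,y,np.ones_like(x)],-1)@W[:3,:3].T
def plane(W,ray,z): # ray array
    return W[:3,3]+ray*((z-W[2,3])/ray[...,2])[...,None]
E
cat > a.py <<'E'
from h import *
for n in ['scene','side','wrist']:
    im,P,W,r=cloud(n); cv2.imwrite(f'pics/{n}0.png',im); print(n,W.round(3).tolist(), np.nanmin(P[...,2]))
    np.savez(f'{n}0.npz',im=im,P=P,W=W,r=r)
print(bot.read_state())
E
python3 a.py
```

```text
cell.py
inch.py
pics
scene [[-0.533, 0.469, -0.704, 1.339], [0.846, 0.309, -0.435, 0.486], [0.014, -0.827, -0.561, 0.667], [0.0, 0.0, 0.0, 1.0]] -0.7739267796844949
side [[0.929, -0.27, 0.255, 0.301], [-0.371, -0.668, 0.645, -0.666], [-0.004, -0.693, -0.721, 0.81], [0.0, 0.0, 0.0, 1.0]] -0.6966969212401195
wrist [[0.223, -0.941, -0.256, 0.18], [-0.975, -0.216, -0.056, -0.497], [-0.003, 0.262, -0.965, 0.373], [0.0, 0.0, 0.0, 1.0]] -0.815470654809108
{'t': 0.15, 'joint_positions': array([-1.48531818e+00,  2.91158158e-01, -1.53943568e-01,  1.12672865e+00,
       -1.34453846e-05,  1.43148131e+00]), 'joint_vel': array([-0.00099015, -0.00129725,  0.00137951,  0.00021873,  0.00185564,
        0.00083334]), 'joint_torque': array([ 1.34806651e-03, -5.37368381e+01,  3.31520355e+01,  1.14241368e-02,
       -1.22371789e-04,  9.95481201e-06]), 'position': array([ 0.11698935, -0.51146995,  0.25286395]), 'eef_rot': array([-5.17019832e-04,  9.93690018e-01,  1.12160069e-01,  7.19560175e-06]), 'force': array([ 0.14722853, -0.18651239,  0.61302051]), 'moment': array([-0.01601825, -0.05738375,  0.01197569]), 'grasp_force': 0.0, 'gripper_width': 0.08543306515735757}
```

View pics/scene0.png

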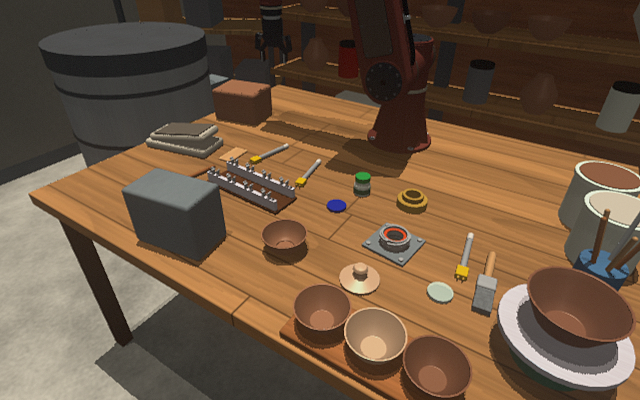

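View pics/side0.png

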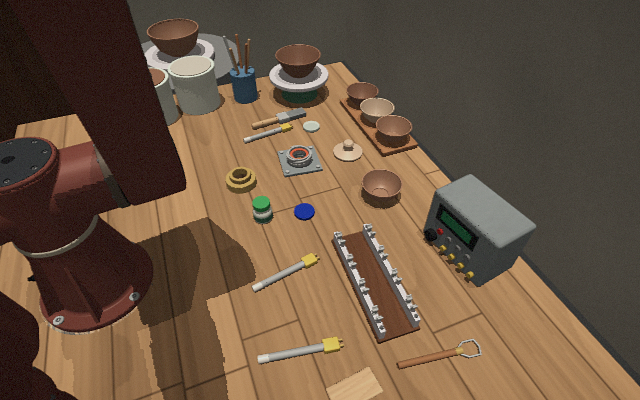

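The side picture shows three probes at about (268,133), (287,272) and (300,350), glass (305,212), ring (241,180), port (299,157) and rack (375,280). Scene shows the same three probes: (268,153), (309,172), (465,256). Now measuring.

```bash
cat > m.py <<'E'
from h import *
import sys
def comps(mask,amin):
    n,l,st,c=cv2.connectedComponentsWithStats(mask.astype(np.uint8),connectivity=8)
    return [(l==i) for i in range(1,n) if st[i,4]>=amin]
def run(tag='0'):
  for n in ['scene','side']:
    D=np.load(f'{n}{tag}.npz'); im,P,W,r=D['im'],D['P'],D['W'],D['r']
    hsv=cv2.cvtColor(im,cv2.COLOR_BGR2HSV); H,S,V=[hsv[...,i].astype(int) for i in range(3)]
    z=P[...,2]; ws=(P[...,0]>.1)&(P[...,0]<.9)&(abs(P[...,1])<.75)
    print('==',n,'bench z',np.nanmedian(z[ws&(abs(z)<.02)]).round(4))
    ws&=(z<.12)&(z>-.02)
    for nm,m in [('blue',(H>110)&(H<130)&(S>150)),('yellow',(H>18)&(H<32)&(S>150)&(V>90)),('red',((H<8)|(H>172))&(S>150)&(V>80)),('grey',(S<60)&(V>70)&(z>.004))]:
        for c in comps(m&ws,25):
            q=P[c]; v,u=np.nonzero(c)
            print(nm,len(v),'uv',int(u.mean()),int(v.mean()),'med',np.median(q,0).round(4),'min',q.min(0).round(3),'max',q.max(0).round(3))
run(*sys.argv[1:])
E
python3 m.py
```

```text
== scene bench z -0.0009
blue 163 uv 336 204 med [0.5329 0.0317 0.0085] min [0.506 0.003 0.005] max [0.56  0.059 0.011]
yellow 55 uv 254 158 med [ 0.4516 -0.3447  0.0131] min [ 0.409 -0.383 -0.003] max [ 0.477 -0.332  0.016]
yellow 69 uv 299 180 med [ 0.4899 -0.1292  0.013 ] min [ 0.449 -0.157 -0.002] max [ 0.512 -0.114  0.017]
yellow 277 uv 412 198 med [0.4136 0.2165 0.0248] min [ 0.319  0.17  -0.004] max [0.445 0.255 0.042]
yellow 147 uv 461 271 med [0.6098 0.4191 0.0146] min [ 0.568  0.403 -0.002] max [0.629 0.434 0.018]
red 98 uv 395 232 med [0.5763 0.233  0.0306] min [0.562 0.21  0.002] max [0.61  0.267 0.034]
grey 28 uv 200 124 med [ 0.4505 -0.5999  0.0767] min [ 0.438 -0.651  0.068] max [ 0.462 -0.565  0.082]
grey 1153 uv 186 142 med [ 0.5411 -0.5788  0.0279] min [ 0.415 -0.749  0.005] max [ 0.59  -0.507  0.082]
grey 91 uv 274 150 med [ 0.368  -0.3265  0.0118] min [ 0.305 -0.344  0.007] max [ 0.432 -0.311  0.016]
grey 94 uv 311 168 med [ 0.4    -0.1424  0.0126] min [ 0.333 -0.159  0.007] max [ 0.465 -0.128  0.017]
grey 696 uv 260 179 med [ 0.5696 -0.2188  0.0308] min [ 0.554 -
[... 2702 characters left out ...]
 346 156 med [0.7392 0.1908 0.0108] min [0.723 0.178 0.006] max [0.751 0.206 0.02 ]
grey 126 uv 262 213 med [0.419  0.035  0.0336] min [0.398 0.027 0.022] max [0.446 0.055 0.045]
grey 1124 uv 391 276 med [ 0.6403 -0.2674  0.0401] min [ 0.63  -0.382  0.009] max [ 0.656 -0.1    0.066]
grey 1070 uv 359 285 med [ 0.5612 -0.2635  0.0406] min [ 0.551 -0.377  0.006] max [ 0.592 -0.099  0.067]
grey 352 uv 277 275 med [ 0.4001 -0.15    0.0133] min [ 0.337 -0.165  0.004] max [ 0.471 -0.131  0.019]
grey 100 uv 470 348 med [ 0.7224 -0.4673  0.0074] min [ 0.695 -0.481  0.004] max [ 0.741 -0.444  0.012]
grey 521 uv 289 352 med [ 0.3686 -0.3354  0.0141] min [ 0.303 -0.353  0.004] max [ 0.437 -0.316  0.02 ]
```

The rows are not in the units I measure in: shifts go in shares of 62.5 mm and turns go in shares of 2 rad. I convert before sending: 0.045 m is 0.72, 0.0347 m is 0.5552, -0.16825 rad is -0.0841.

```bash
python3 inch.py '[[0,0,-0.0841,0,0,0,0.085],[0,0,-0.0841,0,0,0,0.085],[0,0,-0.0841,0,0,0,0.085],[0,0,-0.0841,0,0,0,0.085],[0,0,-0.0841,0,0,0,0.085],[0,0,-0.0841,0,0,0,0.085],[0,0,-0.0841,0,0,0,0.085],[0,0,-0.0841,0,0,0,0.085],[0,0,0,0.72,0.5552,0,0.085],[0,0,0,0.72,0.5552,0,0.085],[0,0,0,0.72,0.5552,0,0.085],[0,0,0,0.72,0.5552,0,0.085],[0,0,0,0.72,0.5552,0,0.085],[0,0,0,0.72,0.5552,0,0.085],[0,0,0,0.72,0.5552,0,0.085],[0,0,0,0.72,0.5552,0,0.085],[0,0,0,0.72,0.5552,0,0.085],[0,0,0,0.72,0.5552,0,0.085],[0,0,0,0.72,0.5552,0,0.085],[0,0,0,0.72,0.5552,0,0.085]]' 40; cat > w.py <<'E'
from h import *
import sys
n=sys.argv[1] 
for c in sys.argv[2:]:
    im,P,W,r=cloud(c); cv2.imwrite(f'pics/{c}{n}.png',im); np.savez(f'{c}{n}.npz',im=im,P=P,W=W,r=r)
s=bot.read_state(); q=s['eef_rot']; M=R.from_quat([q[1],q[2],q[3],q[0]]).as_matrix()
print(s['t'],s['position'].round(4),'yaw',np.arctan2(M[1,0],M[0,0]).round(4),'z',M[:,2].round(4),'j',s['joint_positions'].round(2),'F',s['force'].round(1),s['gripper_width'].round(4),bot.nose_length)
E
python3 w.py 1 wrist scene side
```

```text
t: 2.65
position: [0.5343, 0.03, 0.2532]
eef_rot: [0.0, 0.707, 0.707, -0.0]
force: [1.1, -1.0, 0.9]
gripper_width: 0.0853
grasp_force: 0.0Traceback (most recent call last):
  File "w.py", line 7, in <module>
    print(s['t'],s['position'].round(4),'yaw',np.arctan2(M[1,0],M[0,0]).round(4),'z',M[:,2].round(4),'j',s['joint_positions'].round(2),'F',s['force'].round(1),s['gripper_width'].round(4),bot.nose_length)
                                                                                                                                                               ^^^^^^^^^^^^^^^^^^^^^^^^
AttributeError: 'float' object has no attribute 'round'
```

View pics/wrist1.png

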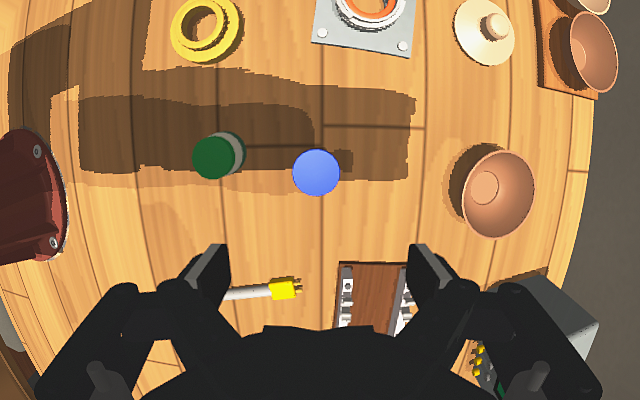

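The wrist view shows the glass at (316,173), jar (213,157), ring (206,27), port partly at the top (365,10). Measure the glass by rays on z=0.010.

```bash
sed -i "s/s\['gripper_width'\].round(4)/round(s['gripper_width'],4)/" w.py; cat > c.py <<'E'
from h import *
import sys
# c.py tag z kind cam : fit circle to the outline of a colour blob cast onto plane z
def mask(im,k):
    H,S,V=[cv2.cvtColor(im,cv2.COLOR_BGR2HSV)[...,i].astype(int) for i in range(3)]
    return {'blue':(H>105)&(H<130)&(S>110),'brass':(H>18)&(H<34)&(S>150)&(V>60),'red':((H<12)|(H>170))&(S>130)&(V>80)}[k]
def outline(f,k,z):
    D=np.load(f+'.npz'); m=mask(D['im'],k).astype(np.uint8)
    cs=max(cv2.findContours(m,cv2.RETR_EXTERNAL,cv2.CHAIN_APPROX_NONE)[0],key=cv2.contourArea)[:,0]
    return plane(D['W'],D['r'],z)[cs[:,1],cs[:,0],:2], np.nanmedian(D['P'][m>0],0)
if __name__=='__main__':
    k,z=sys.argv[1],float(sys.argv[2])
    for f in sys.argv[3:]:
        p,med=outline(f,k,z); (c,r)=cv2.minEnclosingCircle((p*1000).astype(np.float32)); 
        A=np.c_[2*p,np.ones(len(p))]; s=np.linalg.lstsq(A,(p**2).sum(1),rcond=None)[0]
        print(f,'enclosing',np.round(c,1),round(r,1),'LSQ',s[:2].round(4),np.sqrt(s[2]+s[:2]@s[:2]).round(4),'med',med.round(4))
E
python3 c.py blue 0.010 wrist1 scene1 side1; python3 w.py x
```

```text
wrist1 enclosing [530.3  31.2] 28.9 LSQ [0.5301 0.0312] 0.0282 med [0.5294 0.0323 0.0099]
scene1 enclosing [534.3  32.3] 29.1 LSQ [0.5346 0.0328] 0.0271 med [0.5342 0.0317 0.0084]
side1 enclosing [531.7  24.1] 31.6 LSQ [0.5325 0.0245] 0.0292 med [0.5298 0.0176 0.011 ]
2.8 [0.5341 0.0302 0.2526] yaw 1.5745 z [-9.e-04  2.e-04 -1.e+00] j [-0.08  0.31 -0.13  1.13  0.    1.49] F [-0.6 -0.5  0.8] 0.0848 0.022
```

Scaled: 0.045 m is 0.72, 0.03 m is 0.48.

```bash
python3 inch.py '[[0,0,0,0.016,-0.048,0.64,0.07],[0,0,0,0,0,0.72,0.07],[0,0,0,0,0,0.72,0.07],[0,0,0,0,0,0.72,0.07],[0,0,0,0,0,0.48,0.07],[0,0,0,0,0,0.192,0.07],[0,0,0,0,0,0,0.07],[0,0,0,0,0,0,0.07]]'; python3 w.py 2 wrist; python3 c.py blue 0.01 wrist2;  python3 inch.py '[[0,0,0,0,0,0.048,0.07],[0,0,0,0,0,0,0.07]]';python3 inch.py '[[0,0,0,0,0,0.048,0.07],[0,0,0,0,0,0,0.07]]'
```

```text
t: 3.8
position: [0.5313, 0.0289, 0.0376]
eef_rot: [0.001, 0.707, 0.707, 0.001]
force: [1.9, 0.8, -0.1]
gripper_width: 0.0704
grasp_force: 0.0
3.85 [0.5314 0.029  0.0376] yaw 1.5707 z [ 2.1e-03 -2.0e-04 -1.0e+00] j [-0.08  0.52 -0.43  0.61 -0.    1.49] F [-1.   0.2  0.2] 0.0696 0.022
wrist2 enclosing [530.3  31.5] 29.3 LSQ [0.5304 0.0313] 0.0285 med [0.5307 0.033  0.0099]
t: 4.1
position: [0.5305, 0.0292, 0.0335]
eef_rot: [0.0, 0.707, 0.707, 0.0]
force: [0.5, 0.4, 0.7]
gripper_width: 0.0702
grasp_force: 0.0
t: 4.35
position: [0.5302, 0.0292, 0.0301]
eef_rot: [-0.0, 0.707, 0.707, -0.0]
force: [0.3, 0.1, 0.6]
gripper_width: 0.0701
grasp_force: 0.0
```

View pics/wrist2.png

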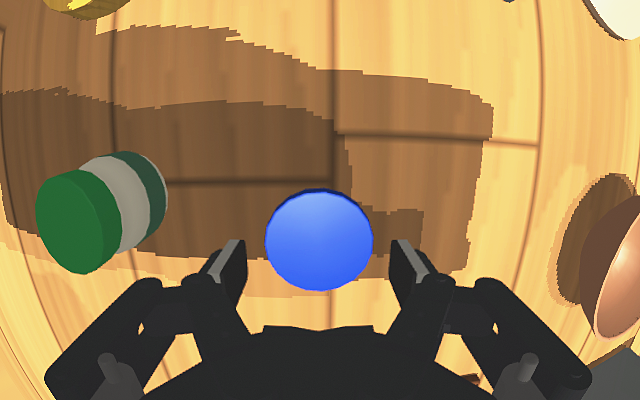

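The glass (319,240) lies centred between the open pads (240 / 395 columns), 2 mm toward +y. Feeling for the bench now.

Scaled: 0.004 m is 0.064, 0.002 m is 0.032.

```bash
python3 inch.py '[[0,0,0,0.032,0,0.064,0.064],[0,0,0,0,0,0,0.064],[0,0,0,0,0,0,0.064]]' | grep -E "pos|force|wid"; for i in 1; do python3 inch.py '[[0,0,0,0,0,0.048,0.064],[0,0,0,0,0,0,0.064]]' | grep -E "pos|force"; done;  python3 inch.py '[[0,0,0,0,0,0.032,0.064],[0,0,0,0,0,0,0.064]]' | grep -E "pos|force"; python3 inch.py '[[0,0,0,0,0,0.032,0.064],[0,0,0,0,0,0,0.064]]' | grep -E "pos|force"
```

```text
position: [0.5304, 0.0313, 0.0262]
force: [0.8, -0.1, 0.4]
gripper_width: 0.0637
grasp_force: 0.0
position: [0.5303, 0.0312, 0.0231]
force: [-0.1, 0.3, 0.1]
grasp_force: 0.0
position: [0.5303, 0.0312, 0.0212]
force: [-0.4, 0.0, 0.0]
grasp_force: 0.0
position: [0.5303, 0.0312, 0.0192]
force: [-0.3, -0.1, -0.2]
grasp_force: 0.0
```

Scaled: 0.002 m is 0.032.

```bash
python3 inch.py '[[0,0,0,0,0,0.032,0.064],[0,0,0,0,0,0,0.064]]' | grep -E "pos|force:"; python3 inch.py '[[0,0,0,0,0,0.032,0.064],[0,0,0,0,0,0,0.064]]' | grep -E "pos|force:";python3 inch.py '[[0,0,0,0,0,0.024,0.064],[0,0,0,0,0,0,0.064]]' | grep -E "pos|force:"
```

```text
position: [0.5303, 0.0312, 0.0171]
force: [0.4, -0.5, 0.7]
grasp_force: 0.0
position: [0.5306, 0.0312, 0.016]
force: [-2.4, 0.2, 10.1]
grasp_force: 5.3
position: [0.5307, 0.0312, 0.0158]
force: [-9.3, 0.3, 32.0]
grasp_force: 15.9
```

Scaled: -0.0085 m is -0.136.

```bash
python3 inch.py '[[0,0,0,0,0,-0.136,0.064],[0,0,0,0,0,0,0.064],[0,0,0,0,0,0,0.05],[0,0,0,0,0,0,0.05],[0,0,0,0,0,0,0.05],[0,0,0,0,0,0,0.05],[0,0,0,0,0,0,0.05],[0,0,0,0,0,0,0.05]]' 40; python3 w.py x
```

```text
t: 7.22
position: [0.5308, 0.0312, 0.0227]
eef_rot: [0.0, 0.707, 0.707, 0.0]
force: [-2.6, -1.0, 11.6]
gripper_width: 0.0557
grasp_force: 39.8
7.225 [0.5308 0.0312 0.0227] yaw 1.5708 z [ 7.e-04 -1.e-04 -1.e+00] j [-0.08  0.55 -0.44  0.58 -0.    1.49] F [-2.6 -1.  11.6] 0.0557 0.022
```

Scaled: -0.04 m is -0.64, -0.03 m is -0.48.

```bash
python3 inch.py '[[0,0,0,0,0,-0.16,0.05],[0,0,0,0,0,-0.48,0.05],[0,0,0,0,0,-0.64,0.05],[0,0,0,0,0,0,0.05],[0,0,0,0,0,0,0.05]]' 40|tail -3; python3 w.py 3 wrist;python3 c.py blue 0.09 wrist3
```

```text
force: [-0.4, -0.3, -1.2]
gripper_width: 0.0555
grasp_force: 42.6
7.9 [0.5296 0.0313 0.1014] yaw 1.5707 z [-1.7e-03  1.0e-04 -1.0e+00] j [-0.08  0.44 -0.37  0.77  0.    1.49] F [-0.7  0.  -0.5] 0.0554 0.022
wrist3 enclosing [528.8  32.1] 29.2 LSQ [0.5287 0.032 ] 0.0284 med [0.5284 0.0339 0.0889]
```

View pics/wrist3.png

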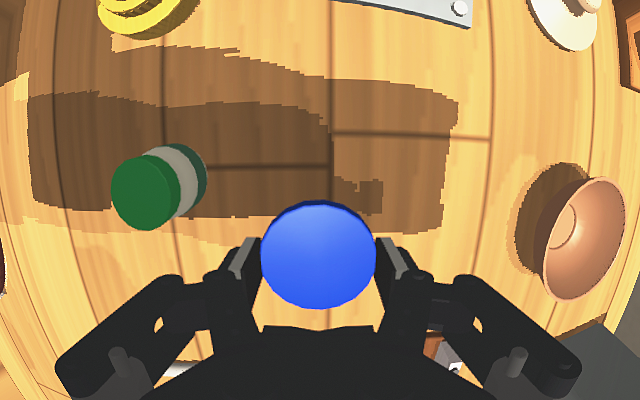

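Scaled: 0.04 m is 0.64, -0.02 m is -0.32.

```bash
python3 inch.py '[[0,0,0,0.48,0.256,-0.32,0.05],[0,0,0,0.64,0.384,0,0.05],[0,0,0,0.64,0.384,0,0.05],[0,0,0,0.16,0,0,0.05],[0,0,0,0,0,0,0.05],[0,0,0,0,0,0,0.05],[0,0,0,0,0,0,0.05]]' 40|tail -3; python3 w.py 4 wrist;python3 c.py red 0.032 wrist4 scene1 side1
```

```text
force: [-0.2, -0.2, -0.6]
gripper_width: 0.0556
grasp_force: 42.6
8.825 [0.5943 0.1503 0.1224] yaw 1.5696 z [-1.e-04 -1.e-04 -1.e+00] j [ 0.13  0.55 -0.11  0.91 -0.    1.7 ] F [ 0.7 -0.3 -1. ] 0.0552 0.022
wrist4 enclosing [591.3 239.5] 29.2 LSQ [0.593  0.2371] 0.0264 med [0.6145 0.2152 0.0312]
scene1 enclosing [884.6 448.2] 60.8 LSQ [0.8852 0.4487] 0.0571 med [0.7305 0.4573 0.0633]
side1 enclosing [ 601.3 -254.1] 142.1 LSQ [ 0.6017 -0.2582] 0.0954 med [ 0.11  -0.104  0.012]
```

View pics/wrist4.png

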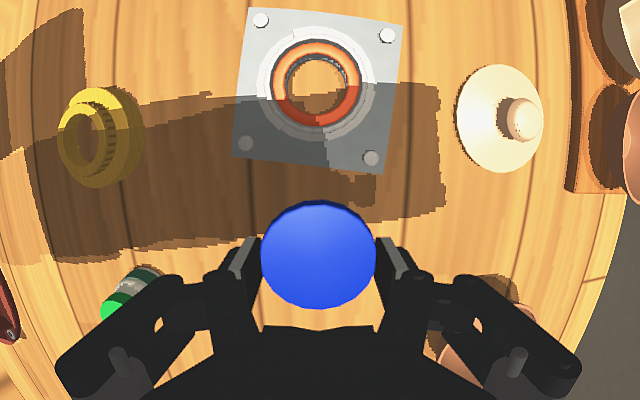

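```bash
cat > port.py <<'E'
from h import *
import sys
from scipy.optimize import least_squares
c0=np.array([.593,.238])
for f in sys.argv[1:]:
    D=np.load(f+'.npz'); P=D['P']; z=P[...,2]; d=np.hypot(P[...,0]-c0[0],P[...,1]-c0[1])
    zs=z[(d>.030)&(d<.036)]; zr=np.nanpercentile(zs,90)
    m=((z>zr-.003)&(z<zr+.003)&(d<.045)).astype(np.uint8)
    Q=plane(D['W'],D['r'],.038)
    cs,h=cv2.findContours(m,cv2.RETR_CCOMP,cv2.CHAIN_APPROX_NONE)
    print(f,'rim z',zr.round(4),'flange z',np.nanmedian(z[(d>.05)&(d<.058)]).round(4))
    for c in sorted(cs,key=len)[-3:]:
        p=Q[c[:,0,1],c[:,0,0],:2]
        s=least_squares(lambda s:np.hypot(*(p-s[:2]).T)-s[2],[*c0,.033],loss='soft_l1',f_scale=.0005).x; print(len(c),s.round(4))
    g=((z>.005)&(z<.0115)&(d<.09)).astype(np.uint8); g=cv2.morphologyEx(g,cv2.MORPH_CLOSE,np.ones((3,3)))
    cc=max(cv2.findContours(g,cv2.RETR_EXTERNAL,cv2.CHAIN_APPROX_NONE)[0],key=len)
    q=plane(D['W'],D['r'],.008)[cc[:,0,1],cc[:,0,0],:2].astype(np.float32); print('flange',cv2.minAreaRect(q*1000))
E
python3 port.py wrist4 scene1 side1
```

```text
wrist4 rim z 0.0384 flange z 0.008
10 [ 0.6922 -6.0304  6.3059]
267 [0.5912 0.2394 0.0302]
449 [0.5912 0.2398 0.0352]
flange ((591.201171875, 239.6613311767578), (120.68673706054688, 120.63127136230469), 82.8026123046875)
scene1 rim z 0.0373 flange z 0.0072
4 [0.5714 0.2143 0.0033]
58 [0.5957 0.2406 0.031 ]
69 [0.596  0.2407 0.0344]
flange ((595.0236206054688, 240.43258666992188), (120.83391571044922, 122.0025863647461), 82.78067016601562)
side1 rim z 0.0376 flange z 0.0077
4 [-0.2327  0.5472  0.919 ]
4 [0.5918 0.2707 0.0039]
110 [0.5938 0.2349 0.0329]
flange ((593.9678955078125, 235.28970336914062), (122.73431396484375, 120.94961547851562), 82.94002532958984)
```

Scaled: 0.04 m is 0.64, -0.0022 m is -0.0352.

```bash
python3 inch.py '[[0,0,0,0.48,-0.0352,0,0.05],[0,0,0,0.64,0,0,0.05],[0,0,0,0.2976,0,0.32,0.05],[0,0,0,0,0,0.4,0.05],[0,0,0,0,0,0.1744,0.05],[0,0,0,0,0,0,0.05],[0,0,0,0,0,0,0.05],[0,0,0,0,0,0,0.05]]' 40|tail -3; python3 w.py 5 wrist;python3 c.py blue 0.054 wrist5; python3 port.py wrist5
```

```text
force: [0.1, 0.3, -0.1]
gripper_width: 0.0555
grasp_force: 42.6
9.875 [0.5928 0.2398 0.0672] yaw 1.5705 z [ 1.2e-03  3.0e-04 -1.0e+00] j [ 0.27  0.65 -0.09  0.83 -0.    1.84] F [-0.2  0.2 -1.1] 0.0553 0.022
wrist5 enclosing [591.6 239.9] 29.5 LSQ [0.5915 0.2398] 0.0287 med [0.5917 0.2424 0.0543]
wrist5 rim z 0.1449 flange z 0.1188
210 [0.4736 0.139  0.0392]
212 [0.6397 0.1421 0.0177]
424 [0.6131 0.2613 0.14  ]
flange ((593.1312866210938, 253.98460388183594), (91.75148010253906, 120.26873779296875), 82.80506134033203)
```

View pics/wrist5.png

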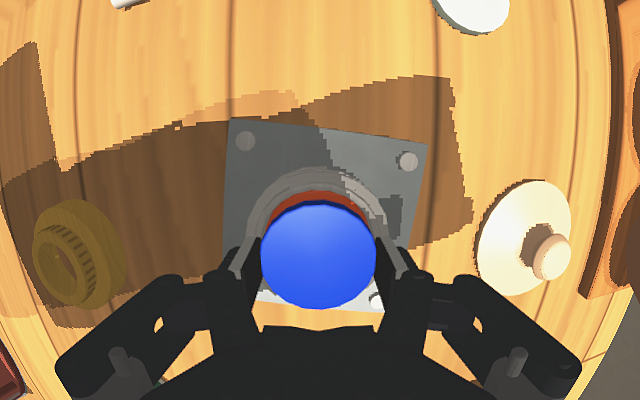

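The glass (318,255) sits centred over the port with the gasket's red just visible behind it. Lowering.

Scaled: 0.003 m is 0.048.

```bash
python3 inch.py '[[0,0,0,0,0,0.048,0.05],[0,0,0,0,0,0.048,0.05],[0,0,0,0,0,0,0.05]]' 40|grep -E "pos|force:"; python3 inch.py '[[0,0,0,0,0,0.024,0.05],[0,0,0,0,0,0.024,0.05],[0,0,0,0,0,0,0.05]]' 40|grep -E "pos|force:"; python3 w.py x
```

```text
position: [0.5919, 0.2398, 0.06]
force: [-0.4, -0.1, -0.9]
grasp_force: 42.6
position: [0.5921, 0.2398, 0.0572]
force: [0.4, 0.0, -1.7]
grasp_force: 42.6
10.625 [0.5921 0.2398 0.0572] yaw 1.5709 z [-3.e-04 -1.e-04 -1.e+00] j [ 0.27  0.66 -0.09  0.81  0.    1.84] F [ 0.4  0.  -1.7] 0.0558 0.022
```

Scaled: -0.04 m is -0.64, -0.03 m is -0.48.

```bash
python3 inch.py '[[0,0,0,0,0,0.0112,0.05],[0,0,0,0,0,0,0.05],[0,0,0,0,0,0,0.062],[0,0,0,0,0,0,0.062],[0,0,0,0,0,0,0.064],[0,0,0,0,0,-0.096,0.066],[0,0,0,0,0,-0.48,0.07],[0,0,0,-0.48,0,-0.64,0.07],[0,0,0,-0.64,0,-0.32,0.07],[0,0,0,-0.32,0,0,0.07],[0,0,0,0,0,0,0.07]]' 40|grep -E "pos|force:"; python3 w.py 6 wrist scene side;python3 c.py blue 0.042 wrist6 scene6 side6; python3 c.py brass 0.04 wrist6; python3 - <<'E'
from h import *
from c import mask
D=np.load('wrist6.npz');m=mask(D['im'],'blue');P=D['P'][m];P=P[np.isfinite(P[:,2])];A=np.c_[P[:,:2]-P[:,:2].mean(0),np.ones(len(P))];print(np.linalg.lstsq(A,P[:,2],rcond=None)[0])
E
```

```text
position: [0.592, 0.1488, 0.1523]
force: [-0.3, -0.0, 0.1]
grasp_force: 0.0
12.15 [0.5917 0.1506 0.1518] yaw 1.5713 z [-1.4e-03  2.0e-04 -1.0e+00] j [ 0.13  0.52 -0.07  0.98  0.    1.7 ] F [-0.1  0.   0.2] 0.0702 0.022
wrist6 enclosing [590.7 238.8] 28.8 LSQ [0.5907 0.2387] 0.0283 med [0.5916 0.239  0.0418]
scene6 enclosing [593.8 239.3] 29.9 LSQ [0.594  0.2397] 0.0281 med [0.5926 0.2395 0.0407]
side6 enclosing [593.3 232.4] 30.5 LSQ [0.5935 0.2318] 0.0278 med [0.5805 0.1435 0.1015]
wrist6 enclosing [415.5 212. ] 47.6 LSQ [0.4154 0.2121] 0.0441 med [0.419  0.2116 0.0256]
[-0.19421037 -0.93789112  0.04628961]
```

View pics/wrist6.png

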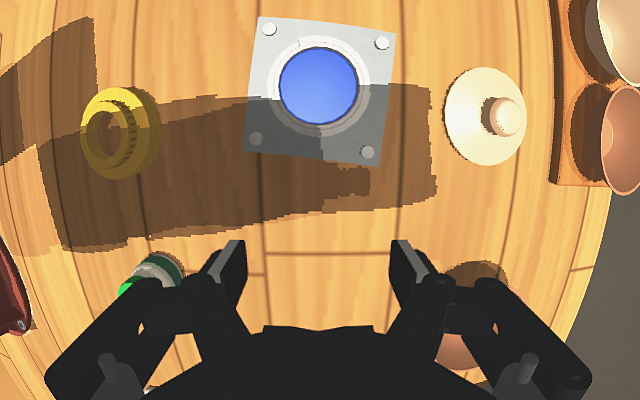

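Glass seated (318,86), top at 41.8 mm. Ring at (120,133). Rotating the wrist to its far end for a long screwing stroke, then viewing port and ring at that yaw.

Scaled: -0.182 rad is -0.091.

```bash
python3 inch.py '[[0,0,-0.091,0,0,0,0.08],[0,0,-0.091,0,0,0,0.08],[0,0,-0.091,0,0,0,0.08],[0,0,-0.091,0,0,0,0.08],[0,0,-0.091,0,0,0,0.08],[0,0,-0.091,0,0,0,0.08],[0,0,-0.091,0,0,0,0.08],[0,0,-0.091,0,0,0,0.08],[0,0,-0.091,0,0,0,0.08],[0,0,-0.091,0,0,0,0.08],[0,0,-0.091,0,0,0,0.08],[0,0,-0.091,0,0,0,0.08],[0,0,-0.091,0,0,0,0.08],[0,0,-0.091,0,0,0,0.08],[0,0,-0.091,0,0,0,0.08],[0,0,-0.091,0,0,0,0.08],[0,0,-0.091,0,0,0,0.08],[0,0,-0.091,0,0,0,0.08],[0,0,-0.091,0,0,0,0.08],[0,0,-0.091,0,0,0,0.08]]' 40|grep -E "pos"
python3 inch.py '[[0,0,-0.091,0,0,0,0.08],[0,0,-0.091,0,0,0,0.08],[0,0,-0.091,0,0,0,0.08],[0,0,-0.091,0,0,0,0.08],[0,0,-0.091,0,0,0,0.08],[0,0,-0.081,0,0,0,0.08],[0,0,0,-0.72,-0.72,0,0.08],[0,0,0,-0.72,-0.72,0,0.08],[0,0,0,0,0,0,0.08],[0,0,0,0,0,0,0.08]]'|grep pos; python3 w.py 7 wrist; python3 port.py wrist7;python3 c.py blue 0.042 wrist7
python3 inch.py '[[0,0,0,-0.72,0.16,0,0.08],[0,0,0,-0.72,0.16,0,0.08],[0,0,0,-0.72,0.112,0,0.08],[0,0,0,-0.64,0,0,0.08],[0,0,0,0,0,0,0.08],[0,0,0,0,0,0,0.08]]'|grep pos; python3 w.py 8 wrist; cat > ring.py <<'E'
from h import *
import sys
from scipy.optimize import least_squares
f,zt=sys.argv[1],float(sys.argv[2]); D=np.load(f+'.npz'); P=D['P']; z=P[...,2]
from c import mask
m=(mask(D['im'],'brass')&(abs(z-zt)<.003)).astype(np.uint8)
n,l,st,_=cv2.connectedComponentsWithStats(m); m=(l==1+np.argmax(st[1:,4])).astype(np.uint8)
print('z',np.median(z[m>0]).round(4),m.sum())
Q=plane(D['W'],D['r'],zt)
for c in sorted(cv2.findContours(m,cv2.RETR_CCOMP,cv2.CHAIN_APPROX_NONE)[0],key=len)[-2:]:
    p=Q[c[:,0,1],c[:,0,0],:2]
    print(len(c),least_squares(lambda s:np.hypot(*(p-s[:2]).T)-s[2],[*p.mean(0),.03],loss='soft_l1',f_scale=.0005).x.round(4))
E
python3 ring.py wrist8 0.04
```

```text
position: [0.5918, 0.151, 0.1519]
position: [0.5038, 0.239, 0.1524]
15.95 [0.5043 0.2385 0.1525] yaw 0.0001 z [ 2.e-04 -2.e-04 -1.e+00] j [ 0.31  0.43 -0.23  0.91 -0.   -2.83] F [-0.8  0.3 -0.2] 0.0801 0.022
wrist7 rim z 0.0387 flange z 0.008
120 [0.5725 0.2416 0.0061]
315 [0.5908 0.2397 0.0343]
425 [0.59   0.237  0.0289]
flange ((591.0582275390625, 239.59976196289062), (120.76610565185547, 120.7874755859375), 82.82969665527344)
wrist7 enclosing [590.7 238.8] 28.8 LSQ [0.5906 0.2388] 0.0283 med [0.5895 0.2387 0.0417]
position: [0.3306, 0.2113, 0.153]
16.75 [0.3306 0.2114 0.1529] yaw -0.0014 z [ 1.4e-03  4.0e-04 -1.0e+00] j [ 0.38  0.14 -0.64  0.79 -0.   -2.76] F [-0.2 -0.1 -0.4] 0.0799 0.022
z 0.0398 2023
181 [0.3979 0.2114 0.0221]
251 [0.3976 0.2117 0.0301]
```

View pics/wrist8.png

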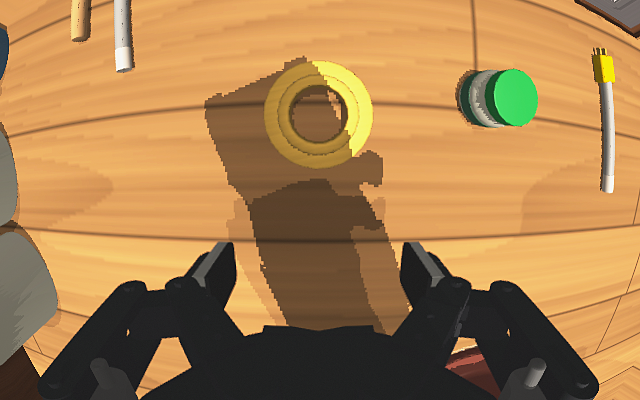

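Ring at (318,113) in the picture, collar measured at (0.3978, 0.2116). Grasping.

Scaled: 0.04 m is 0.64, 0.034 m is 0.544.

```bash
python3 inch.py '[[0,0,0,0.544,0,0,0.075],[0,0,0,0.5312,0,0.32,0.075],[0,0,0,0,0,0.64,0.075],[0,0,0,0,0,0.48,0.075],[0,0,0,0,0,0.192,0.075],[0,0,0,0,0,0.08,0.075],[0,0,0,0,0,0,0.075],[0,0,0,0,0,0,0.05],[0,0,0,0,0,0,0.05],[0,0,0,0,0,0,0.05],[0,0,0,0,0,0,0.05],[0,0,0,0,0,0,0.05],[0,0,0,0,0,0,0.05]]' 70|grep -E "pos|wid|force"; python3 w.py 9
```

```text
position: [0.3969, 0.2114, 0.0474]
force: [-3.4, -1.9, 15.9]
gripper_width: 0.059
grasp_force: 71.1
18.375 [0.3969 0.2114 0.0474] yaw -0.0006 z [ 2.3e-03  2.0e-04 -1.0e+00] j [ 0.33  0.39 -0.64  0.54 -0.   -2.81] F [-3.4 -1.9 15.9] 0.059 0.022
```

Scaled: -0.04 m is -0.64, -0.03 m is -0.48.

```bash
python3 inch.py '[[0,0,0,0,0,-0.16,0.05],[0,0,0,0,0,-0.48,0.05],[0,0,0,0,0,-0.64,0.05],[0,0,0,0.64,0,0,0.05],[0,0,0,0.64,0,0,0.05],[0,0,0,0,0,0,0.05],[0,0,0,0,0,0,0.05],[0,0,0,0,0,0,0.05]]' 70|grep -E "pos|wid|force"; python3 w.py 9 wrist; python3 ring.py wrist9 0.12; python3 port.py wrist9;python3 c.py blue 0.042 wrist9
```

```text
position: [0.475, 0.2112, 0.1258]
force: [-0.5, -0.4, -3.0]
gripper_width: 0.0588
grasp_force: 76.6
19.425 [0.4751 0.2113 0.1258] yaw 0.0001 z [-6.e-04 -1.e-04 -1.e+00] j [ 0.28  0.39 -0.37  0.81  0.   -2.86] F [ 0.5 -1.  -2.4] 0.0584 0.022
z 0.1181 5174
330 [0.4776 0.2115 0.0219]
421 [0.4774 0.2116 0.0294]
wrist9 rim z 0.0388 flange z 0.008
186 [0.5919 0.2495 0.019 ]
238 [-35.1136 411.6415 412.9593]
375 [0.5904 0.2398 0.0343]
flange ((587.0299072265625, 240.19239807128906), (120.69390869140625, 112.03460693359375), 82.82638549804688)
wrist9 enclosing [590.1 238.5] 29.1 LSQ [0.5902 0.2385] 0.0284 med [0.5889 0.2379 0.0418]
```

View pics/wrist9.png

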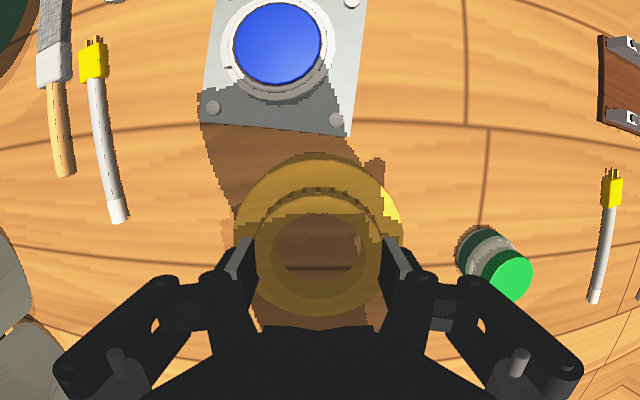

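Scaled: 0.04 m is 0.64, 0.0346 m is 0.5536.

```bash
python3 inch.py '[[0,0,0,0.64,-0.16,0,0.05],[0,0,0,0.64,-0.16,0,0.05],[0,0,0,0.5536,-0.1296,0,0.05],[0,0,0,0,0,0.16,0.05],[0,0,0,0,0,0.24,0.05],[0,0,0,0,0,0.128,0.05],[0,0,0,0,0,0,0.05],[0,0,0,0,0,0,0.05]]' 70|grep -E "pos|wid|force"; python3 w.py 10 wrist; python3 ring.py wrist10 0.0855; python3 inch.py '[[0,0,0,0,0,0.048,0.05],[0,0,0,0,0,0,0.05],[0,0,0,0,0,0,0.05]]'|grep -E "pos|force:"
```

```text
position: [0.5907, 0.2394, 0.0932]
force: [0.8, -0.0, -3.7]
gripper_width: 0.0586
grasp_force: 76.6
20.475 [0.5909 0.2394 0.0933] yaw -0.0003 z [ 8.e-04  2.e-04 -1.e+00] j [ 0.27  0.62 -0.06  0.88  0.   -2.87] F [-0.3  0.8 -4.3] 0.0586 0.022
z 0.0854 5834
287 [0.5932 0.2396 0.0216]
390 [0.5925 0.2396 0.0301]
position: [0.5907, 0.2393, 0.0897]
force: [-0.1, -0.1, -4.4]
grasp_force: 76.6
```

Scaled: 0.003 m is 0.048, -0.0011 m is -0.0176.

```bash
python3 inch.py '[[0,0,0,-0.0176,0,0.048,0.05],[0,0,0,0,0,0,0.05],[0,0,0,0,0,0,0.05]]'|grep -E "pos|force:";python3 inch.py '[[0,0,0,0,0,0.04,0.05],[0,0,0,0,0,0,0.05]]'|grep -E "pos|force:";python3 inch.py '[[0,0,0,0,0,0.032,0.05],[0,0,0,0,0,0,0.05]]'|grep -E "pos|force:"; python3 inch.py '[[0,0,0,0,0,0.032,0.05],[0,0,0,0,0,0,0.05]]'|grep -E "pos|force:"
```

```text
position: [0.5895, 0.2393, 0.0867]
force: [-1.2, 0.4, -3.8]
grasp_force: 76.6
position: [0.5894, 0.2393, 0.0839]
force: [-1.0, -0.6, -3.1]
grasp_force: 76.6
position: [0.5894, 0.2392, 0.082]
force: [0.4, -0.1, -3.2]
grasp_force: 76.6
position: [0.5898, 0.2394, 0.0805]
force: [-0.0, -0.1, -0.4]
grasp_force: 77.1
```

The rows are not in the units I measure in: shifts go in shares of 62.5 mm and turns go in shares of 2 rad. I convert before sending: 0.0006 m is 0.0096, 0.16 rad is 0.08.

```bash
python3 inch.py '[[0,0,0.08,0,0,0.0096,0.05],[0,0,0.08,0,0,0.0096,0.05],[0,0,0.08,0,0,0.0096,0.05],[0,0,0.08,0,0,0.0096,0.05],[0,0,0,0,0,0,0.05]]' 80|grep -E "pos|force:"; python3 w.py x; python3 inch.py '[[0,0,0.08,0,0,0.0096,0.05],[0,0,0.08,0,0,0.0096,0.05],[0,0,0.08,0,0,0.0096,0.05],[0,0,0.08,0,0,0.0096,0.05],[0,0,0,0,0,0,0.05]]'|grep -E "pos|force:"; python3 -c "
from cell import bot;s=bot.read_state();print(s['moment'])"
```

```text
position: [0.59, 0.2394, 0.0781]
force: [0.4, 0.2, 0.9]
grasp_force: 85.8
22.6 [0.59   0.2394 0.0781] yaw -0.6395 z [ 8.e-04  2.e-04 -1.e+00] j [ 0.27  0.64 -0.08  0.85  0.   -2.23] F [0.4 0.2 0.9] 0.0581 0.022
position: [0.5908, 0.2399, 0.0759]
force: [4.4, 3.1, -2.3]
grasp_force: 85.8
[ 0.76805048 -1.07371924 -0.08060666]
```

Scaled: -0.0014 m is -0.0224, -0.001 m is -0.016, 0.16 rad is 0.08.

```bash
python3 inch.py '[[0,0,0,-0.016,-0.0224,0,0.05],[0,0,0.08,0,-0.0032,0.0096,0.05],[0,0,0.08,0,-0.0032,0.0096,0.05],[0,0,0.08,0,-0.0032,0.0096,0.05],[0,0,0.08,0,-0.0032,0.0096,0.05],[0,0,0,0,0,0,0.05]]' 80|grep -E "pos|force:"; python3 inch.py '[[0,0,0.08,0,-0.0032,0.0096,0.05],[0,0,0.08,0,-0.0032,0.0096,0.05],[0,0,0.08,0,-0.0032,0.0096,0.05],[0,0,0.08,0,-0.0032,0.0096,0.05],[0,0,0,0,0,0,0.05]]'|grep -E "pos|force:"; python3 w.py x;python3 -c "
from cell import bot;s=bot.read_state();print(s['moment'])"
```

```text
position: [0.5919, 0.2405, 0.0732]
force: [3.3, 1.3, 0.3]
grasp_force: 86.2
position: [0.5927, 0.2399, 0.0708]
force: [4.0, -0.5, 0.2]
grasp_force: 86.2
24.6 [0.5927 0.2399 0.0708] yaw -2.555 z [ 1.1e-03 -6.0e-04 -1.0e+00] j [ 0.27  0.65 -0.08  0.84 -0.   -0.32] F [ 4.  -0.5  0.2] 0.058 0.022
[-0.10054474 -1.00826939 -0.14513629]
```

Scaled: 0.0006 m is 0.0096, -0.0002 m is -0.0032, 0.16 rad is 0.08.

```bash
cat > q.py <<'E'
from h import *
s=bot.read_state(); q=s['eef_rot']; M=R.from_quat([q[1],q[2],q[3],q[0]]).as_matrix()
print(s['t'],s['position'].round(4),'yaw',np.arctan2(M[1,0],M[0,0]).round(3),'F',s['force'].round(1),'M',s['moment'].round(2))
E
python3 inch.py '[[0,0,0.08,0,-0.0032,0.0096,0.05],[0,0,0.08,0,-0.0032,0.0096,0.05],[0,0,0.08,0,-0.0032,0.0096,0.05],[0,0,0,0,0,0,0.05]]'|grep "grasp_f"; python3 q.py;  python3 inch.py '[[0,0,0.08,0,-0.0032,0.0096,0.05],[0,0,0.05,0,-0.0016,0.0064,0.05],[0,0,0,0,0,0,0.05]]'|grep "grasp_f"; python3 q.py;python3 inch.py '[[0,0,0.05,0,-0.0016,0.0064,0.05],[0,0,0,0,0,0,0.05]]'|grep "grasp_f"; python3 q.py
```

```text
grasp_force: 86.5
25.1 [0.5929 0.2394 0.0691] yaw -3.034 F [ 5.9 -1.1  0.7] M [-0.27 -1.1  -0.18]
grasp_force: 86.5
25.475 [0.5931 0.2392 0.0682] yaw 2.99 F [ 5.5 -0.4  1. ] M [-0.09 -1.11 -0.17]
grasp_force: 86.8
25.725 [0.593  0.2391 0.068 ] yaw 2.889 F [ 5.  -0.7  2.9] M [-0.13 -1.1  -0.21]
```

Scaled: 0.0004 m is 0.0064, -0.0001 m is -0.0016, 0.1 rad is 0.05.

```bash
python3 inch.py '[[0,0,0.05,0,-0.0016,0.0064,0.05],[0,0,0,0,0,0,0.05]]'|grep "grasp_f"; python3 q.py;python3 inch.py '[[0,0,0.05,0,-0.0016,0.0064,0.05],[0,0,0,0,0,0,0.05]]'|grep "grasp_f"; python3 q.py;python3 inch.py '[[0,0,0.05,0,-0.0016,0.0064,0.05],[0,0,0,0,0,0,0.05]]'|grep "grasp_f"; python3 q.py;python3 inch.py '[[0,0,0.05,0,-0.0016,0.0064,0.05],[0,0,0,0,0,0,0.05]]'|grep "grasp_f"; python3 q.py
```

```text
grasp_force: 87.0
25.975 [0.5931 0.2392 0.0677] yaw 2.789 F [4.1 0.2 4.3] M [-0.15 -1.07 -0.23]
grasp_force: 87.2
26.225 [0.5932 0.2392 0.0675] yaw 2.688 F [4.6 0.2 6.1] M [-0.06 -0.96 -0.26]
grasp_force: 87.3
26.475 [0.5932 0.2391 0.0673] yaw 2.588 F [ 3.7 -1.   7.8] M [-0.14 -0.89 -0.18]
grasp_force: 87.5
26.725 [0.5932 0.2391 0.0671] yaw 2.488 F [ 3.6 -1.1  9.9] M [-0.13 -0.82 -0.16]
```

Scaled: -0.0003 m is -0.0048, -0.0001 m is -0.0016, 0.1 rad is 0.05.

```bash
python3 inch.py '[[0,0,0.05,0,-0.0016,-0.0048,0.05],[0,0,0.05,0,-0.0016,0,0.05],[0,0,0,0,0,0,0.05]]'|grep "grasp_f"; python3 q.py;python3 inch.py '[[0,0,0.05,0,-0.0016,0,0.05],[0,0,0.05,0,-0.0016,0,0.05],[0,0,0,0,0,0,0.05]]'|grep "grasp_f"; python3 q.py;python3 inch.py '[[0,0,0.05,0,-0.0016,0,0.05],[0,0,0.05,0,-0.0016,0,0.05],[0,0,0,0,0,0,0.05]]'|grep "grasp_f"; python3 q.py
```

```text
grasp_force: 87.3
27.1 [0.5931 0.2389 0.0672] yaw 2.288 F [ 4.5 -0.9  5.8] M [-0.08 -1.01 -0.3 ]
grasp_force: 87.0
27.475 [0.593  0.2387 0.0668] yaw 2.088 F [ 6.3 -0.5  2.4] M [-0.03 -1.43 -0.43]
grasp_force: 87.5
27.85 [0.5929 0.2385 0.0663] yaw 1.888 F [ 8.1 -1.1 -1.2] M [ 0.04 -1.84 -0.34]
```

Scaled: 0.0003 m is 0.0048, -0.0001 m is -0.0016, 0.1 rad is 0.05.

```bash
python3 inch.py '[[0,0,0.05,0,-0.0016,0.0048,0.05],[0,0,0.05,0,-0.0016,0.0048,0.05],[0,0,0,0,0,0,0.05]]'|grep "grasp_f"; python3 q.py;python3 inch.py '[[0,0,0.05,0,-0.0016,0.0048,0.05],[0,0,0,0,0,0,0.05]]'|grep "grasp_f"; python3 q.py;python3 inch.py '[[0,0,0.05,0,-0.0016,0.0048,0.05],[0,0,0,0,0,0,0.05]]'|grep "grasp_f"; python3 q.py
```

```text
grasp_force: 88.4
28.225 [0.5928 0.2383 0.0657] yaw 1.687 F [ 8.9  0.3 -2.2] M [-0.1  -2.02 -0.92]
grasp_force: 88.6
28.475 [0.5929 0.2381 0.0656] yaw 1.588 F [ 8.1 -1.3 -0.8] M [-0.35 -2.01 -0.97]
grasp_force: 89.0
28.725 [0.5925 0.238  0.0655] yaw 1.487 F [ 6.8 -3.6  1.5] M [-0.45 -1.4  -1.06]
```

Torque about 1 N m and no more descent: snug. Release and check.

Scaled: -0.05 m is -0.8, -0.045 m is -0.72.

```bash
python3 inch.py '[[0,0,0,0,0,0,0.075],[0,0,0,0,0,0,0.075],[0,0,0,0,0,0,0.075],[0,0,0,0,0,0,0.08],[0,0,0,0,0,-0.48,0.08],[0,0,0,0,0,-0.8,0.08],[0,0,0,-0.72,0,-0.32,0.08],[0,0,0,-0.72,0,0,0.08],[0,0,0,0,0,0,0.08],[0,0,0,0,0,0,0.08]]'|grep "grasp_f"; python3 w.py 11 wrist scene side; python3 ring.py wrist11 0.059; python3 ring.py scene11 0.059; python3 c.py blue 0.042 wrist11
```

```text
grasp_force: 0.0
30.125 [0.5833 0.1498 0.1647] yaw 1.4841 z [-3.e-04  2.e-04 -1.e+00] j [ 0.13  0.5  -0.08  0.99  0.    1.79] F [ 0.4  0.5 -0.4] 0.0798 0.022
z 0.0575 1607
246 [0.5915 0.2401 0.0297]
305 [0.5897 0.2424 0.0247]
z 0.0571 40
4 [0.5878 0.2652 0.0032]
39 [0.5982 0.239  0.0281]
wrist11 enclosing [591.5 240.1] 22.0 LSQ [0.5915 0.2403] 0.0215 med [0.5912 0.2394 0.0388]
```

View pics/wrist11.png

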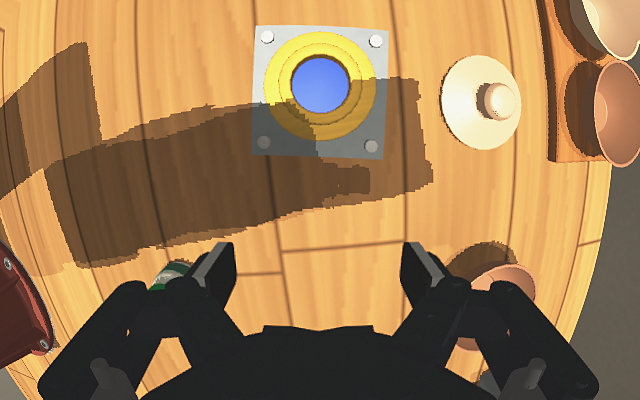

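Ring is down evenly on the glass (320,85): collar top 57.7 mm, glass top 38.8 mm, so gasket squeezed well. Now the probes, starting with the one beside the brush.

Scaled: 0.042 m is 0.672, 0.04 m is 0.64, -0.184 rad is -0.092.

```bash
python3 inch.py '[[0,0,-0.092,0,0,0,0.05],[0,0,-0.092,0,0,0,0.05],[0,0,-0.092,0,0,0,0.05],[0,0,-0.092,0,0,0,0.05],[0,0,-0.092,0,0,0,0.05],[0,0,-0.092,0,0,0,0.05],[0,0,-0.092,0,0,0,0.05],[0,0,-0.092,0,0,0,0.05],[0,0,-0.092,0,0,0,0.05],[0,0,0,-0.064,0.672,0,0.05],[0,0,0,-0.08,0.672,0,0.05],[0,0,0,-0.08,0.672,0,0.05],[0,0,0,-0.08,0.672,0,0.05],[0,0,0,-0.064,0.672,0,0.05],[0,0,0,-0.064,0.64,0,0.05],[0,0,0,0,0,0,0.05],[0,0,0,0,0,0,0.05]]' 50|grep "grasp_f"; python3 w.py 12 wrist; cat > probe.py <<'E'
from h import *
import sys
# probes: yellow head blob + white/grey shank adjacent; axis through mid-lines at z=.008 (depth points)
def find(f):
    D=np.load(f+'.npz'); im,P=D['im'],D['P']; hsv=cv2.cvtColor(im,cv2.COLOR_BGR2HSV); H,S,V=[hsv[...,i].astype(int) for i in range(3)]
    z=P[...,2]
    if len(sys.argv)>2: pass
    Y=(H>18)&(H<34)&(S>150)&(V>70)&(z>.003)&(z<.03); G=(S<60)&(V>60)&(z>.004)&(z<.03)
    n,l,st,c=cv2.connectedComponentsWithStats(cv2.dilate((Y|G).astype(np.uint8),np.ones((3,3))))
    for i in range(1,n):
        y=Y&(l==i); g=G&(l==i)
        if y.sum()<30 or g.sum()<60: continue
        hc=np.median(P[y],0); q=P[g]; q=q[q[:,2]>np.percentile(q[:,2],50)]  # crest line of the shank
        q2=plane(D['W'],D['r'],.014)[g][:,:2].astype(np.float32)
        vx,vy,x0,y0=cv2.fitLine(q[:,:2].astype(np.float32),cv2.DIST_HUBER,0,.001,.001).ravel()
        a=np.array([vx,vy]); 
        if a@(hc[:2]-[x0,y0])<0: a=-a
        t=(P[g][:,:2]-[x0,y0])@a; tip=np.array([x0,y0])+a*np.percentile(t,0.5); t2=(P[y][:,:2]-[x0,y0])@a; end=np.array([x0,y0])+a*np.percentile(t2,99)
        (cx,cy),wh,an=cv2.minAreaRect(q2*1000)
        print(f,'head',hc.round(4),'tip',tip.round(4),'origin~',(tip+.075*a).round(4),'yaw',np.arctan2(a[1],a[0]).round(4),'len',np.linalg.norm(end-tip).round(3),'ztop',np.percentile(P[g][:,2],95).round(4),'rect',np.round([cx,cy,*wh,an],1))
for f in sys.argv[1:]: find(f)
E
python3 probe.py wrist12 scene11 side11
```

```text
grasp_force: 0.0
32.3 [0.6108 0.3986 0.1646] yaw 3.1391 z [-6.e-04 -5.e-04 -1.e+00] j [ 0.48  0.75  0.37  1.19 -0.    0.48] F [0.5 0.1 0.2] 0.05 0.022
wrist12 head [0.604  0.4186 0.0156] tip [0.4545 0.4001] origin~ [0.5289 0.4094] yaw 0.1254 len 0.174 ztop 0.0167 rect [521.  408.4 137.1  15.8   7.2]
wrist12 head [0.5776 0.2803 0.0253] tip [0.5093 0.2492] origin~ [0.5804 0.2729] yaw 0.3212 len 0.113 ztop 0.012 rect [590.  244.1 118.2 117.3  82.8]
scene11 head [ 0.4577 -0.3396  0.0125] tip [ 0.3018 -0.3169] origin~ [ 0.3756 -0.3298] yaw -0.1735 len 0.176 ztop 0.0155 rect [ 368.9 -322.1   23.6  130.1   80.5]
scene11 head [ 0.4927 -0.1274  0.0132] tip [ 0.335  -0.1544] origin~ [ 0.4088 -0.141 ] yaw 0.1798 len 0.173 ztop 0.0163 rect [ 399.3 -140.5  131.8   16.8   10.1]
scene11 head [0.6329 0.2527 0.0251] tip [0.6039 0.3222] origin~ [0.6258 0.2505] yaw -1.2747 len 0.112 ztop 0.0106 rect [602.4 242.8 118.8 122.   82.9]
scene11 head [0.6129 0.4196 0.0144] tip [0.4567 0.3999] origin~ [0.5311 0.4089] yaw 0.1196 len 0.172 ztop 0.0166 rect [519.7 408.1 133.5  14.7   6.9]
side11 head [ 0.4874 -0.1355  0.0149] tip [ 0.3371 -0.1585] origin~ [ 0.4111 -0.1462] yaw 0.1648 len 0.167 ztop 0.0172 rect [ 403.8 -150.9  136.9   17.     9.7]
side11 head [ 0.4569 -0.3536  0.0143] tip [ 0.3045 -0.3224] origin~ [ 0.3783 -0.3359] yaw -0.1818 len 0.17 ztop 0.0168 rect [ 370.2 -336.    17.   135.4   79.7]
```

View pics/wrist12.png

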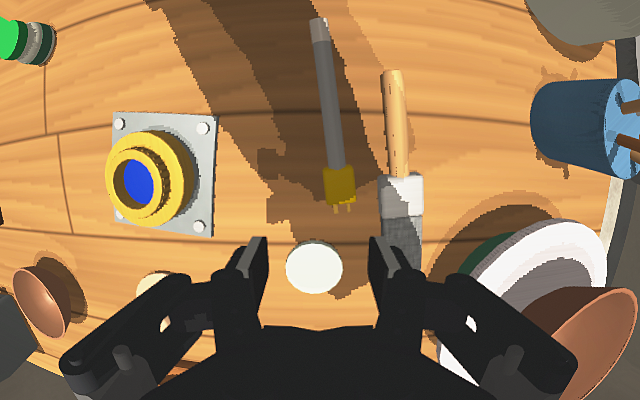

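Probe C lies from (318,25) to head (340,185); brush handle (392,120) is about 50 mm off: room for the fingers at 36 mm opening.

Scaled: 0.0418 m is 0.6688, 0.04 m is 0.64, -0.1275 rad is -0.0638.

```bash
python3 inch.py '[[0,0,0,0.64,0.08,0,0.036],[0,0,0,0.6688,0.0928,0,0.036],[0,0,-0.0638,0,0,0.48,0.036],[0,0,0,0,0,0.64,0.036],[0,0,0,0,0,0.64,0.036],[0,0,0,0,0,0.32,0.036],[0,0,0,0,0,0.128,0.036],[0,0,0,0,0,0.04,0.036],[0,0,0,0,0,0,0.036]]'|grep -E "force"; python3 w.py x;python3 inch.py '[[0,0,0,0,0,0,0.005],[0,0,0,0,0,0,0.005],[0,0,0,0,0,0,0.005],[0,0,0,0,0,0,0.005],[0,0,0,0,0,0,0.005],[0,0,0,0,0,0,0.005]]' 80; python3 inch.py '[[0,0,0,0,0,-0.16,0.005],[0,0,0,0,0,-0.64,0.005],[0,0,0,0,0,-0.72,0.005],[0,0,0,0,0,-0.64,0.005],[0,0,0,0,0,0,0.005]]' | grep -E "pos|wid|force"
```

```text
force: [0.1, -0.7, 0.2]
grasp_force: 0.0
33.425 [0.5299 0.4099 0.0254] yaw -3.0172 z [ 1.2e-03  7.0e-04 -1.0e+00] j [ 0.55  0.75 -0.02  0.8  -0.    0.43] F [ 0.1 -0.7  0.2] 0.036 0.022
t: 34.17
position: [0.5299, 0.4102, 0.0257]
eef_rot: [0.001, -0.062, 0.998, 0.0]
force: [-1.9, -0.9, 5.6]
gripper_width: 0.0127
grasp_force: 78.2
position: [0.5312, 0.4111, 0.164]
force: [-1.0, 0.1, -1.5]
gripper_width: 0.0123
grasp_force: 78.2
```

Scaled: -0.0432 m is -0.6912, -0.0087 m is -0.1392, 0.1244 rad is 0.0622.

```bash
python3 inch.py '[[0,0,0.0622,0,0,0,0.005],[0,0,0,-0.1392,-0.6912,-0.064,0.005],[0,0,0,-0.1392,-0.6912,-0.064,0.005],[0,0,0,-0.1392,-0.6912,-0.064,0.005],[0,0,0,-0.1392,-0.6912,-0.064,0.005],[0,0,0,-0.1392,-0.6912,-0.064,0.005],[0,0,0,-0.1392,-0.6912,-0.064,0.005],[0,0,0,-0.1392,-0.6912,-0.064,0.005],[0,0,0,-0.1392,-0.6912,-0.064,0.005],[0,0,0,-0.1392,-0.6912,-0.064,0.005],[0,0,0,-0.1392,-0.6912,-0.064,0.005],[0,0,0,-0.1392,-0.6912,-0.064,0.005],[0,0,0,-0.1392,-0.6912,-0.064,0.005],[0,0,0,-0.1392,-0.6912,-0.064,0.005],[0,0,0,-0.1392,-0.6912,-0.064,0.005],[0,0,0,-0.1392,-0.6912,-0.064,0.005],[0,0,0,0,0,0,0.005],[0,0,0,0,0,0,0.005]]'|grep -E "force|wid"; python3 w.py 13 wrist
```

```text
force: [-0.6, 0.8, -1.3]
gripper_width: 0.0125
grasp_force: 78.4
37.1 [ 0.6596 -0.2371  0.2189] yaw -3.1407 z [-1.1e-03  9.0e-04 -1.0e+00] j [-0.45  0.66  0.35  1.26  0.   -0.45] F [ 0.5 -0.1 -0.6] 0.0128 0.022
```

View pics/wrist13.png

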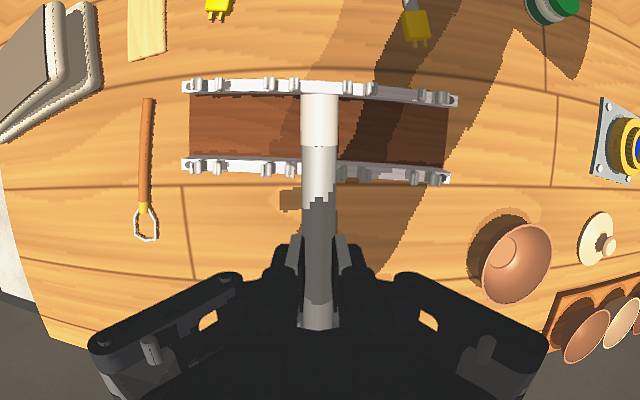

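Rack fully in view (rails at rows 88 and 165, columns 183–458), held probe straight between the pads. Measure rails and grips from depth.

```bash
cat > rack.py <<'E'
from h import *
import sys
D=np.load(sys.argv[1]+'.npz'); P=D['P'].reshape(-1,3); P=P[np.isfinite(P).all(1)]
P=P[(P[:,0]>.53)&(P[:,0]<.68)&(P[:,1]>-.42)&(P[:,1]<-.06)]
foot=P[(P[:,2]>.005)&(P[:,2]<.075)]
(c,wh,an)=cv2.minAreaRect((foot[:,:2]*1000).astype(np.float32)); print('all',np.round(c,1),np.round(wh,1),round(an,2),'n',len(foot))
rails=P[(P[:,2]>.036)&(P[:,2]<.075)]; print('rail z',np.histogram(rails[:,2],bins=np.arange(.036,.078,.003)))
for s in (-1,1):
    m=P[(P[:,2]>.036)&(P[:,2]<.075)&(s*(P[:,0]-c[0]/1000)>.02)&(s*(P[:,0]-c[0]/1000)<.06)]
    vx,vy,x0,y0=cv2.fitLine(m[:,:2].astype(np.float32),cv2.DIST_HUBER,0,.001,.001).ravel()
    t=(m[:,1]-y0); print('rail',s,'at y=-.237 x=',(x0+(-.237-y0)*vx/vy).round(4),'slope dx/dy',(vx/vy).round(4),'y range',m[:,1].min().round(4),m[:,1].max().round(4))
    g=m[m[:,2]>.052]; h,e=np.histogram(g[:,1],bins=np.arange(-.42,-.06,.002)); 
    seg=[];
    for i,n in enumerate(h):
        if n>3:
            if seg and i-seg[-1][1]<=1: seg[-1][1]=i
            else: seg.append([i,i])
    for a,b in seg:
        q=g[(g[:,1]>=e[a])&(g[:,1]<e[b+1])]; print('   lip y %.4f..%.4f mid %.4f x %.4f zmax %.4f n %d'%(q[:,1].min(),q[:,1].max(),(q[:,1].min()+q[:,1].max())/2,np.median(q[:,0]),q[:,2].max(),len(q)))
E
python3 rack.py wrist13
```

```text
all [ 600.8 -236.5] [290.   97.3] 86.87 n 21770
rail z (array([ 149, 2132, 2079,  240,   31,   18,   82,  954,  535,  665,    5,
          0,    0]), array([0.036, 0.039, 0.042, 0.045, 0.048, 0.051, 0.054, 0.057, 0.06 ,
       0.063, 0.066, 0.069, 0.072, 0.075]))
rail -1 at y=-.237 x= 0.5629 slope dx/dy 0.0536 y range -0.3745 -0.0951
   lip y -0.3557..-0.3449 mid -0.3503 x 0.5566 zmax 0.0655 n 164
   lip y -0.3333..-0.3233 mid -0.3283 x 0.5581 zmax 0.0662 n 111
   lip y -0.2856..-0.2753 mid -0.2804 x 0.5600 zmax 0.0661 n 165
   lip y -0.2637..-0.2542 mid -0.2590 x 0.5615 zmax 0.0651 n 146
   lip y -0.2158..-0.2062 mid -0.2110 x 0.5641 zmax 0.0656 n 141
   lip y -0.1938..-0.1842 mid -0.1890 x 0.5655 zmax 0.0653 n 161
   lip y -0.1459..-0.1361 mid -0.1410 x 0.5680 zmax 0.0664 n 111
   lip y -0.1245..-0.1145 mid -0.1195 x 0.5687 zmax 0.0660 n 155
rail 1 at y=-.237 x= 0.6413 slope dx/dy 0.0526 y range -0.3787 -0.0994
   lip y -0.3595..-0.3501 mid -0.3548 x 0.6360 zmax 0.0660 n 150
   lip y -0.3370..-0.3276 mid -0.3323 x 0.6365 zmax 0.0651 n 105
   lip y -0.2898..-0.2801 mid -0.2850 x 0.6396 zmax 0.0665 n 153
   lip y -0.2683..-0.2584 mid -0.2634 x 0.6405 zmax 0.0658 n 152
   lip y -0.2196..-0.2108 mid -0.2152 x 0.6429 zmax 0.0658 n 134
   lip y -0.1978..-0.1889 mid -0.1933 x 0.6443 zmax 0.0658 n 144
   lip y -0.1499..-0.1410 mid -0.1455 x 0.6462 zmax 0.0658 n 96
   lip y -0.1291..-0.1188 mid -0.1239 x 0.6483 zmax 0.0655 n 152
```

```bash
cat > inhand.py <<'E'
from h import *
import sys
D=np.load(sys.argv[1]+'.npz'); t=np.array(eval(sys.argv[2])); P=D['P'].reshape(-1,3); P=P[np.isfinite(P).all(1)]
m=P[(abs(P[:,2]-(t[2]-.0175+.004))<.0055)&(abs(P[:,1]-t[1])<.03)&(P[:,0]<t[0]-.015)&(P[:,0]>t[0]-.09)]
vx,vy,x0,y0=cv2.fitLine(m[:,:2].astype(np.float32),cv2.DIST_HUBER,0,.001,.001).ravel()
print(len(m),'angle',(vy/vx).round(4),'y at tcp',(y0+(t[0]-x0)*vy/vx-t[1]).round(4),'tip dx',(m[:,0].min()-t[0]).round(4),'ztop',np.percentile(m[:,2],95).round(4)-t[2])
for x in np.arange(-.075,-.02,.012):
    k=abs(m[:,0]-t[0]-x)<.006; print(x.round(3),np.round([np.percentile(m[k,1],2)-t[1],np.percentile(m[k,1],98)-t[1],m[k,2].max()-t[2]],4))
E
python3 inhand.py wrist13 "[.6596,-.2371,.2189]"
```

```text
4998 angle -0.01 y at tcp -0.0005 tip dx -0.0771 ztop -0.009300000000000003
-0.075 [-0.0075  0.0081 -0.0082]
-0.063 [-0.0079  0.0078 -0.0081]
-0.051 [-0.0076  0.0075 -0.0085]
-0.039 [-0.0077  0.008  -0.0085]
-0.027 [-0.0079  0.0073 -0.0086]
```

Scaled: 0.045 m is 0.72, 0.04 m is 0.64, 0.055 rad is 0.0275.

```bash
python3 inch.py '[[0,0,0.0275,0,0,0,0.005],[0,0,0,0.2464,0.5808,0,0.005],[0,0,0,0.2464,0.5808,0,0.005],[0,0,0,0.224,0.552,0,0.005],[0,0,0,0,0,0.64,0.005],[0,0,0,0,0,0.72,0.005],[0,0,0,0,0,0.56,0.005],[0,0,0,0,0,0.16,0.005],[0,0,0,0,0,0,0.005],[0,0,0,0,0,0,0.005]]'|grep -E "force|wid"; python3 w.py x
```

```text
force: [-0.2, 0.1, -0.9]
gripper_width: 0.0127
grasp_force: 78.4
38.35 [ 0.6222 -0.1288  0.0911] yaw 3.0872 z [ 2.4e-03 -8.0e-04 -1.0e+00] j [-0.32  0.62 -0.08  0.87  0.   -0.26] F [-0.2  0.1 -0.9] 0.0127 0.022
```

Scaled: 0.013 m is 0.208, -0.0044 m is -0.0704.

```bash
python3 inch.py '[[0,0,0,0.208,-0.0704,0,0.005],[0,0,0,0,0,0,0.005],[0,0,0,0,0,0.096,0.005],[0,0,0,0,0,0,0.005],[0,0,0,0,0,0,0.005]]'|grep -E "force:"; python3 q.py; python3 inch.py '[[0,0,0,0,0,0.048,0.005],[0,0,0,0,0,0.048,0.005],[0,0,0,0,0,0,0.005]]'|grep -E "force:"; python3 q.py
```

```text
force: [0.6, -1.0, -0.5]
grasp_force: 78.4
38.975 [ 0.6081 -0.1324  0.0833] yaw 3.087 F [ 0.6 -1.  -0.5] M [ 0.02 -0.04 -0.02]
force: [-1.5, -0.1, 7.8]
grasp_force: 79.6
39.35 [ 0.6086 -0.1326  0.0784] yaw 3.087 F [-1.5 -0.1  7.8] M [0.08 0.35 0.12]
```

Contact on the lips with balanced side force. Pressing home.

Scaled: 0.003 m is 0.048.

```bash
python3 inch.py '[[0,0,0,0,0,0.048,0.005],[0,0,0,0,0,0,0.005]]'|grep -E "force:"; python3 q.py; python3 inch.py '[[0,0,0,0,0,0.048,0.005],[0,0,0,0,0,0,0.005]]' |grep -E "force:"; python3 q.py; python3 inch.py '[[0,0,0,0,0,0.048,0.005],[0,0,0,0,0,0,0.005]]' |grep -E "force:"; python3 q.py;
```

```text
force: [-1.8, 1.2, 10.4]
grasp_force: 79.8
39.6 [ 0.6089 -0.1326  0.0757] yaw 3.087 F [-1.8  1.2 10.4] M [0.08 0.28 0.09]
force: [0.1, -0.1, 6.8]
grasp_force: 79.4
39.85 [ 0.6092 -0.1327  0.0724] yaw 3.087 F [ 0.1 -0.1  6.8] M [ 0.06 -0.23  0.15]
force: [5.1, -0.7, -2.1]
grasp_force: 78.4
40.1 [ 0.6088 -0.1326  0.0685] yaw 3.087 F [ 5.1 -0.7 -2.1] M [-0.13 -0.97  0.11]
```

Scaled: 0.0018 m is 0.0288.

```bash
python3 inch.py '[[0,0,0,0,0,0.0288,0.005],[0,0,0,0,0,0,0.005]]' |grep -E "force:"; python3 q.py; python3 inch.py '[[0,0,0,0,0,0,0.03],[0,0,0,0,0,0,0.03],[0,0,0,0,0,-0.16,0.03],[0,0,0,0,0,-0.64,0.036],[0,0,0,0,0,-0.8,0.036],[0,0,0,0,0,-0.32,0.036],[0,0,-0.0275,0.56,0,0,0.036],[0,0,0,0.56,0,0,0.036],[0,0,0,0.56,-0.16,0.32,0.036],[0,0,0,0,0,0,0.036],[0,0,0,0,0,0,0.036]]'|grep -E "force:"; python3 w.py 14 wrist scene side; python3 probe.py wrist14 scene14 side14
```

```text
force: [1.0, 1.0, 8.1]
grasp_force: 79.7
40.35 [ 0.6085 -0.1326  0.0675] yaw 3.087 F [1.  1.  8.1] M [ 0.07 -0.12  0.05]
force: [-0.1, -0.1, 0.8]
grasp_force: 0.0
41.875 [ 0.5042 -0.1406  0.1672] yaw -3.1408 z [ 1.4e-03 -5.0e-04 -1.0e+00] j [-0.41  0.35 -0.3   0.91  0.   -0.41] F [-0.4 -0.1 -0.6] 0.0361 0.022
wrist14 head [ 0.452  -0.3421  0.0151] tip [ 0.3043 -0.319 ] origin~ [ 0.3781 -0.3322] yaw -0.1767 len 0.174 ztop 0.0163 rect [ 370.1 -327.6   19.7  133.8   80.4]
wrist14 head [ 0.4838 -0.1296  0.0157] tip [ 0.3349 -0.156 ] origin~ [ 0.4088 -0.1431] yaw 0.1726 len 0.175 ztop 0.0166 rect [ 401.1 -144.5  137.4   15.3   10. ]
wrist14 head [0.574  0.2025 0.0244] tip [0.5105 0.2508] origin~ [0.574  0.2109] yaw -0.5607 len 0.117 ztop 0.012 rect [587.  229.3 123.2 118.6  82.5]
scene14 head [ 0.4581 -0.3409  0.0119] tip [ 0.3034 -0.3186] origin~ [ 0.3774 -0.3307] yaw -0.1633 len 0.173 ztop 0.0144 rect [ 369.2 -320.8   26.3  130.1   80.5]
scene14 head [ 0.4933 -0.1256  0.013 ] tip [ 0.3348 -0.1555] origin~ [ 0.4084 -0.141 ] yaw 0.194 len 0.176 ztop 0.0153 rect [ 399.3 -140.5  131.8   16.8   10.1]
scene14 head [0.6287 0.2647 0.0254] tip [0.6393 0.1772] origin~ [0.6245 0.2507] yaw 1.7701 len 0.114 ztop 0.011 rect [601.3 243.  119.4 119.5  82.9]
side14 head [ 0.8088 -0.288   0.0257] tip [ 0.8065 -0.2119] origin~ [ 0.8173 -0.2861] yaw -1.425 len 0.116 ztop 0.0295 rect [ 819.5 -275.5   18.9  145.5    8.1]
side14 head [ 0.4875 -0.1363  0.0146] tip [ 0.3371 -0.1592] origin~ [ 0.411  -0.1465] yaw 0.1702 len 0.173 ztop 0.0168 rect [ 404.5 -150.8  138.4   17.     9.7]
side14 head [ 0.455  -0.3599  0.0129] tip [ 0.3044 -0.3224] origin~ [ 0.3783 -0.3353] yaw -0.1729 len 0.171 ztop 0.0169 rect [ 370.2 -336.1   17.   135.4   79.7]
```

View pics/wrist14.png

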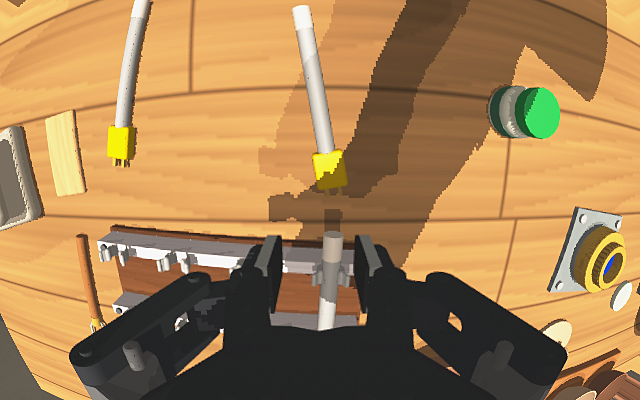

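Probe B spans (300,10) to (330,175); probe C sits in clip (325,280). Picking B.

Scaled: 0.04 m is 0.64, -0.0025 m is -0.04, -0.1718 rad is -0.0859.

```bash
python3 inch.py '[[0,0,0,0.512,-0.04,0,0.036],[0,0,0,0.512,0,0,0.036],[0,0,0,0.5024,0,0,0.036],[0,0,-0.0859,0,0,0.48,0.036],[0,0,0,0,0,0.64,0.036],[0,0,0,0,0,0.64,0.036],[0,0,0,0,0,0.32,0.036],[0,0,0,0,0,0.144,0.036],[0,0,0,0,0,0.0432,0.036],[0,0,0,0,0,0,0.036]]'|grep -E "force"; python3 q.py;python3 inch.py '[[0,0,0,0,0,0,0.005],[0,0,0,0,0,0,0.005],[0,0,0,0,0,0,0.005],[0,0,0,0,0,0,0.005],[0,0,0,0,0,0,0.005],[0,0,0,0,0,0,0.005]]' 80; python3 inch.py '[[0,0,0,0,0,-0.16,0.005],[0,0,0,0,0,-0.64,0.005],[0,0,0,0,0,-0.8,0.005],[0,0,0,0,0,-0.8,0.005],[0,0,0.0859,0,0,-0.72,0.005],[0,0,0,0,0,0,0.005]]' | grep -E "wid|force"; python3 w.py x
```

```text
force: [0.9, -1.1, 0.4]
grasp_force: 0.0
43.125 [ 0.4082 -0.1433  0.0254] yaw -2.969 F [ 0.9 -1.1  0.4] M [ 0.01  0.04 -0.03]
t: 43.88
position: [0.4081, -0.1433, 0.0258]
eef_rot: [0.001, -0.086, 0.996, -0.0]
force: [-0.9, 0.9, 9.3]
gripper_width: 0.0127
grasp_force: 78.2
force: [0.2, 0.0, -1.0]
gripper_width: 0.0128
grasp_force: 78.6
44.625 [ 0.4093 -0.144   0.2236] yaw 3.1403 z [ 0.006  -0.0033 -1.    ] j [-0.51  0.13 -0.44  0.99 -0.   -0.51] F [ 0.2  0.  -1. ] 0.0128 0.022
```

Scaled: -0.042 m is -0.672, -0.0407 m is -0.6512.

```bash
python3 inch.py '[[0,0,0,-0.672,-0.248,0,0.005],[0,0,0,-0.672,-0.248,0,0.005],[0,0,0,-0.672,-0.248,0,0.005],[0,0,0,-0.672,-0.248,0,0.005],[0,0,0,-0.672,-0.248,0,0.005],[0,0,0,-0.6512,-0.248,0.08,0.005],[0,0,0,0,0,0,0.005],[0,0,0,0,0,0,0.005]]'|grep -E "force"; python3 w.py 15 wrist;cat > chk.py <<'E'
from h import *
import sys
P=np.load(sys.argv[1]+'.npz')['P'].reshape(-1,3); P=P[np.isfinite(P).all(1)]
for cx,cy in [(.6080,-.1325),(.6043,-.2021),(.6008,-.2720),(.5975,-.3414)]:
    out=[]
    for o in (-.06,-.025,0,.025):
        x=cx+o; y=cy-.054*o; k=P[(abs(P[:,0]-x)<.006)&(abs(P[:,1]-y)<.02)&(P[:,2]<.10)&(P[:,2]>.045)]
        out.append((o,len(k),*( (round(np.percentile(k[:,2],97),4),round(np.median(k[k[:,2]>k[:,2].max()-.003][:,1])-y,4)) if len(k)>8 else ())))
    print(cy,out)
E
python3 chk.py wrist15; python3 inhand.py wrist15 "[$(python3 -c "from cell import bot;print(*bot.read_state()['position'],sep=',')")]"
```

```text
force: [0.5, 0.7, -1.2]
grasp_force: 78.6
45.675 [ 0.6574 -0.2355  0.2145] yaw -3.1406 z [-1.3e-03  6.0e-04 -1.0e+00] j [-0.45  0.66  0.33  1.25  0.   -0.45] F [ 0.2  0.1 -1. ] 0.0125 0.022
-0.1325 [(-0.06, 215, np.float64(0.0594), np.float64(-0.0001)), (-0.025, 210, np.float64(0.0589), np.float64(-0.0002)), (0, 211, np.float64(0.0588), np.float64(-0.0004)), (0.025, 196, np.float64(0.0588), np.float64(-0.0005))]
-0.2021 [(-0.06, 0), (-0.025, 0), (0, 0), (0.025, 0)]
-0.272 [(-0.06, 0), (-0.025, 0), (0, 0), (0.025, 0)]
-0.3414 [(-0.06, 0), (-0.025, 0), (0, 0), (0.025, 0)]
4774 angle -0.0034 y at tcp 0.0001 tip dx -0.0752 ztop -0.009946987706360683
-0.075 [-0.0076  0.008  -0.0088]
-0.063 [-0.0075  0.0082 -0.0085]
-0.051 [-0.0072  0.0081 -0.0092]
-0.039 [-0.0073  0.0081 -0.0092]
-0.027 [-0.0075  0.0077 -0.0094]
```

Scaled: 0.04 m is 0.64, 0.03 m is 0.48, 0.0554 rad is 0.0277.

```bash
python3 inch.py '[[0,0,0,0.424,0.2672,0,0.005],[0,0,0,0.4224,0.2672,0,0.005],[0,0,0.0277,0,0,0.48,0.005],[0,0,0,0,0,0.64,0.005],[0,0,0,0,0,0.48,0.005],[0,0,0,0,0,0.32,0.005],[0,0,0,0,0,0.16,0.005],[0,0,0,0,0,0,0.005],[0,0,0,0,0,0,0.005]]'|grep -E "force:"; python3 q.py
```

```text
force: [-0.9, 0.1, -0.8]
grasp_force: 78.6
46.8 [ 0.6059 -0.2028  0.0861] yaw 3.087 F [-0.9  0.1 -0.8] M [ 0.   -0.01  0.02]
```

Scaled: 0.003 m is 0.048, 0.0006 m is 0.0096.

```bash
python3 inch.py '[[0,0,0,0,0.0096,0.048,0.005],[0,0,0,0,0,0.048,0.005],[0,0,0,0,0,0.048,0.005],[0,0,0,0,0,0,0.005]]'|grep -E "force:"; python3 q.py;python3 inch.py '[[0,0,0,0,0,0.048,0.005],[0,0,0,0,0,0.048,0.005],[0,0,0,0,0,0,0.005]]'|grep -E "force:"; python3 q.py;python3 inch.py '[[0,0,0,0,0,0.048,0.005],[0,0,0,0,0,0.024,0.005],[0,0,0,0,0,0,0.005]]'|grep -E "force:"; python3 q.py
```

```text
force: [-1.3, 0.2, 10.1]
grasp_force: 79.8
47.3 [ 0.6063 -0.2025  0.0774] yaw 3.087 F [-1.3  0.2 10.1] M [0.02 0.37 0.12]
force: [3.1, -1.3, 0.2]
grasp_force: 78.9
47.675 [ 0.6066 -0.2025  0.0707] yaw 3.087 F [ 3.1 -1.3  0.2] M [-0.25 -0.74  0.09]
force: [-3.9, 2.1, 22.6]
grasp_force: 81.2
48.05 [ 0.6063 -0.2025  0.0676] yaw 3.086 F [-3.9  2.1 22.6] M [0.31 0.74 0.06]
```

Scaled: -0.05 m is -0.8, -0.04 m is -0.64, -0.0554 rad is -0.0277.

```bash
python3 inch.py '[[0,0,0,0,0,0,0.03],[0,0,0,0,0,0,0.03],[0,0,0,0,0,-0.16,0.03],[0,0,0,0,0,-0.64,0.036],[0,0,0,0,0,-0.8,0.036],[0,0,-0.0277,0,0,0,0.036],[0,0,0,0.544,-0.528,0,0.036],[0,0,0,0.544,-0.528,0,0.036],[0,0,0,0.544,-0.528,0,0.036],[0,0,0,0.48,-0.496,0,0.036],[0,0,0,0,0,0,0.036],[0,0,0,0,0,0,0.036]]'|grep -E "force:"; python3 w.py 16 wrist; python3 probe.py wrist16
```

```text
force: [-0.2, -0.3, -0.1]
grasp_force: 0.0
49.6 [ 0.474  -0.3314  0.1656] yaw -3.1407 z [ 3.e-04  2.e-04 -1.e+00] j [-0.74  0.45 -0.15  0.97  0.   -0.74] F [-0.2  0.   0.1] 0.0357 0.022
wrist16 head [ 0.4504 -0.3462  0.0157] tip [ 0.3015 -0.3198] origin~ [ 0.3753 -0.3331] yaw -0.1782 len 0.173 ztop 0.0166 rect [ 367.8 -331.6   16.2  137.7   79.9]
wrist16 head [0.6068 0.1992 0.023 ] tip [0.6615 0.213 ] origin~ [0.5888 0.1945] yaw -2.8925 len 0.079 ztop 0.0113 rect [606.2 180.7 149.3  71.7  33.9]
```

Scaled: 0.04 m is 0.64, -0.0016 m is -0.0256, 0.178 rad is 0.089.

```bash
python3 inch.py '[[0,0,0,0.528,-0.0256,0,0.036],[0,0,0,0.528,0,0,0.036],[0,0,0,0.52,0,0,0.036],[0,0,0.089,0,0,0.48,0.036],[0,0,0,0,0,0.64,0.036],[0,0,0,0,0,0.64,0.036],[0,0,0,0,0,0.32,0.036],[0,0,0,0,0,0.128,0.036],[0,0,0,0,0,0.0352,0.036],[0,0,0,0,0,0,0.036]]'|grep -E "force"; python3 q.py;python3 inch.py '[[0,0,0,0,0,0,0.005],[0,0,0,0,0,0,0.005],[0,0,0,0,0,0,0.005],[0,0,0,0,0,0,0.005],[0,0,0,0,0,0,0.005],[0,0,0,0,0,0,0.005]]' 80; python3 inch.py '[[0,0,0,0,0,-0.16,0.005],[0,0,0,0,0,-0.64,0.005],[0,0,0,0,0,-0.8,0.005],[0,0,0,0,0,-0.8,0.005],[0,0,-0.089,0,0,-0.64,0.005],[0,0,0,0,0,0,0.005]]' | grep -E "wid|force"; python3 w.py x
```

```text
force: [-0.3, 0.0, -0.2]
grasp_force: 0.0
50.85 [ 0.3756 -0.3339  0.0259] yaw 2.964 F [-0.3  0.  -0.2] M [-0.01 -0.06 -0.04]
t: 51.6
position: [0.3754, -0.3341, 0.0262]
eef_rot: [0.001, 0.089, 0.996, -0.0]
force: [-0.4, 1.9, 7.6]
gripper_width: 0.0132
grasp_force: 78.2
force: [-0.6, -1.2, -1.8]
gripper_width: 0.0123
grasp_force: 78.4
52.35 [ 0.3762 -0.3351  0.2189] yaw -3.1399 z [ 0.0042 -0.005  -1.    ] j [-0.87  0.27 -0.28  1.02  0.   -0.87] F [-0.6 -1.2 -1.8] 0.0123 0.022
```

Scaled: -0.04 m is -0.64, -0.039 m is -0.624.

```bash
python3 inch.py '[[0,0,0,-0.64,0.08,0,0.005],[0,0,0,-0.64,0.08,0,0.005],[0,0,0,-0.64,0.08,0,0.005],[0,0,0,-0.64,0.08,0,0.005],[0,0,0,-0.64,0.08,0,0.005],[0,0,0,-0.64,0.08,0,0.005],[0,0,0,-0.624,0.08,0,0.005],[0,0,0,0,0,0,0.005],[0,0,0,0,0,0,0.005]]'|grep -E "force"; python3 w.py 17 wrist;python3 chk.py wrist17; python3 inhand.py wrist17 "[$(python3 -c "from cell import bot;print(*bot.read_state()['position'],sep=',')")]"
```

```text
force: [-0.5, 0.9, -0.4]
grasp_force: 78.4
53.525 [ 0.653  -0.2986  0.2146] yaw 3.1407 z [-1.4e-03  5.0e-04 -1.0e+00] j [-0.53  0.7   0.41  1.28 -0.   -0.53] F [-0.8  0.  -0.7] 0.0125 0.022
-0.1325 [(-0.06, 190, np.float64(0.059), np.float64(-0.0001)), (-0.025, 182, np.float64(0.0588), np.float64(-0.0005)), (0, 181, np.float64(0.0589), np.float64(-0.0004)), (0.025, 174, np.float64(0.0584), np.float64(-0.0008))]
-0.2021 [(-0.06, 218, np.float64(0.0592), np.float64(-0.0001)), (-0.025, 210, np.float64(0.0591), np.float64(-0.0003)), (0, 208, np.float64(0.0586), np.float64(-0.0003)), (0.025, 203, np.float64(0.0587), np.float64(-0.0005))]
-0.272 [(-0.06, 0), (-0.025, 0), (0, 0), (0.025, 0)]
-0.3414 [(-0.06, 0), (-0.025, 0), (0, 0), (0.025, 0)]
4776 angle 0.0051 y at tcp 0.0005 tip dx -0.0755 ztop -0.010038558729370956
-0.075 [-0.008   0.0081 -0.0084]
-0.063 [-0.0075  0.0081 -0.0086]
-0.051 [-0.0073  0.0078 -0.009 ]
-0.039 [-0.0074  0.0079 -0.0088]
-0.027 [-0.0071  0.008  -0.0091]
```

Scaled: 0.04 m is 0.64, 0.03 m is 0.48, 0.0535 rad is 0.0268.

```bash
python3 inch.py '[[0,0,0,0.408,0.2112,0,0.005],[0,0,0,0.408,0.2112,0,0.005],[0,0,0.0268,0,0,0.48,0.005],[0,0,0,0,0,0.64,0.005],[0,0,0,0,0,0.48,0.005],[0,0,0,0,0,0.32,0.005],[0,0,0,0,0,0.128,0.005],[0,0,0,0,0,0,0.005],[0,0,0,0,0,0,0.005]]'|grep -E "force:"; python3 q.py
```

```text
force: [0.3, -0.0, 0.3]
grasp_force: 78.4
54.65 [ 0.6033 -0.2726  0.0884] yaw 3.088 F [ 0.3 -0.   0.3] M [0.   0.03 0.03]
```

Scaled: 0.004 m is 0.064, 0.003 m is 0.048.

```bash
python3 inch.py '[[0,0,0,0,0.008,0.064,0.005],[0,0,0,0,0,0.064,0.005],[0,0,0,0,0,0.048,0.005],[0,0,0,0,0,0,0.005]]'|grep -E "force:"; python3 q.py;python3 inch.py '[[0,0,0,0,0,0.048,0.005],[0,0,0,0,0,0.048,0.005],[0,0,0,0,0,0,0.005]]'|grep -E "force:"; python3 q.py;python3 inch.py '[[0,0,0,0,0,0.048,0.005],[0,0,0,0,0,0.024,0.005],[0,0,0,0,0,0,0.005]]'|grep -E "force:"; python3 q.py
```

```text
force: [-1.6, 0.1, 10.5]
grasp_force: 79.7
55.15 [ 0.6038 -0.2725  0.0778] yaw 3.088 F [-1.6  0.1 10.5] M [-0.11  0.33 -0.07]
force: [2.4, -2.1, 0.2]
grasp_force: 78.8
55.525 [ 0.6041 -0.2724  0.071 ] yaw 3.088 F [ 2.4 -2.1  0.2] M [-0.39 -0.65 -0.03]
force: [-3.3, 1.1, 21.6]
grasp_force: 81.1
55.9 [ 0.6038 -0.2723  0.068 ] yaw 3.088 F [-3.3  1.1 21.6] M [ 0.21  0.71 -0.08]
```

Home. Release, back off and verify everything, including a look for a fourth probe.

The rows are not in the units I measure in: shifts go in shares of 62.5 mm and turns go in shares of 2 rad. I convert before sending: -0.05 m is -0.8, -0.04 m is -0.64, -0.0535 rad is -0.0268.

```bash
python3 inch.py '[[0,0,0,0,0,0,0.03],[0,0,0,0,0,0,0.03],[0,0,0,0,0,-0.16,0.03],[0,0,0,0,0,-0.64,0.036],[0,0,0,0,0,-0.8,0.036],[0,0,0,0,0,-0.8,0.036],[0,0,-0.0268,-0.64,0,0,0.036],[0,0,0,0,0.64,0,0.036],[0,0,0,0,0.64,-0.32,0.036],[0,0,0,0,0,0,0.036],[0,0,0,0,0,0,0.036]]'|grep -E "force:"; python3 w.py 18 wrist scene side; python3 chk.py wrist18; python3 probe.py wrist18 scene18 side18; python3 ring.py wrist18 0.058;python3 ring.py scene18 0.058
```

```text
force: [0.3, -0.1, -0.6]
grasp_force: 0.0
57.425 [ 0.6425 -0.1948  0.2352] yaw 3.1408 z [-7.e-04  1.e-04 -1.e+00] j [-0.4   0.59  0.27  1.25 -0.   -0.4 ] F [ 0.6 -0.9  0.2] 0.0362 0.022
-0.1325 [(-0.06, 203, np.float64(0.0593), np.float64(0.0002)), (-0.025, 191, np.float64(0.0588), np.float64(0.0007)), (0, 184, np.float64(0.0589), np.float64(-0.0004)), (0.025, 175, np.float64(0.0586), np.float64(-0.0002))]
-0.2021 [(-0.06, 221, np.float64(0.0592), np.float64(-0.0003)), (-0.025, 207, np.float64(0.0587), np.float64(-0.0003)), (0, 200, np.float64(0.0582), np.float64(0.0)), (0.025, 193, np.float64(0.0586), np.float64(0.0002))]
-0.272 [(-0.06, 198, np.float64(0.0589), np.float64(0.0006)), (-0.025, 193, np.float64(0.0586), np.float64(0.0005)), (0, 174, np.float64(0.0582), np.float64(0.0008)), (0.025, 174, np.float64(0.0583), np.float64(0.0008))]
-0.3414 [(-0.06, 0), (-0.025, 0), (0, 0), (0.025, 0)]
wrist18 head [0.59   0.202  0.0248] tip [0.6538 0.2047] origin~ [0.5788 0.2052] yaw 3.1351 len 0.104 ztop 0.0123 rect [590.4 230.  124.1 118.   82.9]
wrist18 head [ 0.6898 -0.452   0.0126] tip [ 0.7313 -0.4763] origin~ [ 0.6856 -0.4168] yaw 2.225 len 0.052 ztop 0.0085 rect [ 712.1 -452.3   34.9   47.    77.4]
wrist18 head [ 0.7965 -0.2287  0.0263] tip [ 0.8094 -0.2483] origin~ [ 0.7982 -0.1742] yaw 1.7205 len 0.027 ztop 0.0284 rect [ 809.1 -226.7   16.4   50.4    8.6]
scene18 head [0.633  0.2546 0.0244] tip [0.6494 0.1811] origin~ [0.6189 0.2496] yaw 1.9891 len 0.118 ztop 0.0107 rect [601.5 243.1 119.4 119.5  83.2]
side18 head [ 0.8077 -0.268   0.0264] tip [ 0.8279 -0.3493] origin~ [ 0.8166 -0.2752] yaw 1.7228 len 0.124 ztop 0.0293 rect [ 820.3 -276.    17.4  146.3    9.8]
z 0.0576 774
4 [ 0.6917 -0.2151  0.0011]
109 [ 0.6821 -0.206   0.0164]
z 0.0566 124
4 [0.5706 0.2446 0.0032]
100 [0.5954 0.2416 0.0272]
```

View pics/side18.png

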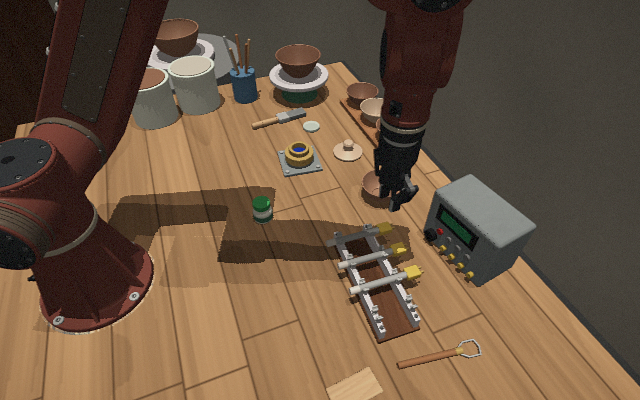

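The side view shows all three probes level in the rack (375,260), the ring on the port (299,153) and no other probe on the bench; bystanders are unmoved.

```bash
python3 -c "from cell import bot;print(bot.job_done())"
```

```text
the job is handed in; nothing more can be done
None
```

The job is handed in at about 57 s: the sight glass is seated, the ring is screwed down snug with the gasket squeezed about 2.5 mm by the camera measurements, and all three probes on the bench are home in their own clips.

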